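Line up the backs of two dental models on a straightedge

TASK

Lay the steel straightedge on the bench flush along the flat back of the clamped yellow dental model. Then stand the loose blue model next to the yellow one, on the bench with its teeth up and its flat back flush against the same side of the straightedge, so that the two backs are in line and the straightedge spans the full width of both. Let go of everything, and leave the jar, the red tray and the spatula where they are.

Things in the scene. Friction and masses are not known exactly. Their poses are not given: they have to be found in the camera images.
- fixed_model: Yellow plaster dental model fixed in a dark steel U clamp. Base 22 mm high, 48 deep (x), teeth to 36. Origin under its middle. Flat back at x = -24 mm, 52 mm wide (y), towards the robot; front 34 mm wide. Clamp arms 18 mm high beside the base from x = -4 to 46, out to y = +-36 mm; clamp block 26 mm high and screw in front, to x = 100 mm.
- fixed_heel_left (a point): Corner of the yellow model's back at its +y end, at mid height of the base (11 mm up).
- fixed_heel_right (a point): Corner of the yellow model's back at its -y end, at mid height of the base (11 mm up).
- loose_model: Blue plaster dental model, same shape, loose, teeth up, 0.14 kg. Origin under its middle; flat back at x = -24 mm, 52 mm wide (y); parallel sides y = +-26 mm from x = -24 to 10, 22 mm high, good to grip; front 34 mm wide to x = 24 mm; teeth to 36 mm high, within y = +-24 mm.
- loose_heel_left (a point): Corner of the blue model's back at its +y end, at mid height of the base (11 mm up).
- loose_heel_right (a point): Corner of the blue model's back at its -y end, at mid height of the base (11 mm up).
- straightedge: Loose steel straightedge, 0.75 kg, standing on the bench: bar 200 mm long (x), 18 thick (y), 28 high; both long faces (y = +-9 mm) are true. On top in the middle a black grip rib, 50 mm long, 14 thick, from 28 to 50 mm high. Origin under the middle of the bar.
- jar: Closed clear jar, 64 mm across, 85 mm high; a bystander. Origin at the centre of its underside.
- tray: Red open tray, 90 x 110 x 35 mm; a bystander. Origin at the centre of its underside.
- spatula: Plaster spatula (flat steel blade, wooden handle) lying on the bench, 170 mm long; a bystander. Origin about its middle; x along it.
There are look-alikes about, which are no part of the job. What is meant by the fixed_model is not turquoise, and is the larger of those in its own colour. Several things look just like the loose_model: the one meant starts nearest to the robot's base.

How it is judged:
On the way, in this order (a step that is already met when the one before it is completed fails the run):
1. the straightedge stands on the bench flush along the whole back of the clamped yellow model (gap under 2 mm at both corners) (height (world z) of straightedge below 0.003 m and angle between straightedge's own z axis and vertical below 0.04 rad and x of fixed_heel_left in the frame of straightedge between -0.1 and 0.1 m and x of fixed_heel_right in the frame of straightedge between -0.1 and 0.1 m and ((y of fixed_heel_left in the frame of straightedge between 0.0075 and 0.011 m and y of fixed_heel_right in the frame of straightedge between 0.0075 and 0.011 m) or (y of fixed_heel_left in the frame of straightedge between -0.011 and -0.0075 m and y of fixed_heel_right in the frame of straightedge between -0.011 and -0.0075 m))), for 0.2 s.
2. the loose blue model stands on the bench with its back flush against the same face of the straightedge, which is still flush with the yellow one (height (world z) of each of straightedge, loose_model below 0.003 m and angle between straightedge's own z axis and vertical below 0.04 rad and angle between loose_model's own z axis and vertical below 0.05 rad and x of fixed_heel_left in the frame of straightedge between -0.1 and 0.1 m and x of fixed_heel_right in the frame of straightedge between -0.1 and 0.1 m and x of loose_heel_left in the frame of straightedge between -0.1 and 0.1 m and x of loose_heel_right in the frame of straightedge between -0.1 and 0.1 m and ((y of fixed_heel_left in the frame of straightedge between 0.0075 and 0.011 m and y of fixed_heel_right in the frame of straightedge between 0.0075 and 0.011 m and y of loose_heel_left in the frame of straightedge between 0.0075 and 0.011 m and y of loose_heel_right in the frame of straightedge between 0.0075 and 0.011 m) or (y of fixed_heel_left in the frame of straightedge between -0.011 and -0.0075 m and y of fixed_heel_right in the frame of straightedge between -0.011 and -0.0075 m and y of loose_heel_left in the frame of straightedge between -0.011 and -0.0075 m and y of loose_heel_right in the frame of straightedge between -0.011 and -0.0075 m))), for 0.2 s.
At the end, for the whole second after the job is handed in: The straightedge and the blue model stand upright on the bench at rest; both back corners of the yellow and of the blue model are within 2 mm of the same long face of the straightedge, and within its length (all of step 2 and linear speed of each of straightedge, loose_model below 0.01 m/s); the robot touches nothing.
It fails at once if the jar is moved by more than 20 mm (distance of jar from where it was at the start of the episode above 0.02 m).
It fails at once if the tray is moved by more than 20 mm (distance of tray from where it was at the start of the episode above 0.02 m).
It fails at once if the spatula is moved by more than 20 mm (distance of spatula from where it was at the start of the episode above 0.02 m).
It also fails if it takes over 53 s, if anything falls off the work surface, if the arm or the gripper's body presses on something with over 40 N, if the wrist force passes 120 N, or if a joint passes its speed limit or range.

ROBOT

A 6-joint arm with a two-finger parallel gripper is mounted at the origin on the work surface. World frame = base frame: x ahead of the robot, y to its left, z up, the work surface at z = 0. Lengths are in m, angles in rad, forces in N, time in s.
With the tool pointing down it reaches from about 0.25 to 0.725 m from the base axis. Payload 4 kg.
Tool frame: the origin (TCP) lies at the very end of the fingers, on their centre line; the grasp point (between the pads) lies 19 mm behind it; z points along the fingers, y is the line along which they close (so a half turn about z gives the same grasp; the last joint's range is limited). The gripper opens to 85 mm and grips with 20 to 120 N. Pads are 22 mm wide; open, the fingers measure 114 mm over their backs; the gripper's body (76 mm by 85 mm) begins 54 mm behind the grasp point. The pads swing forward as they close: fully open they stand 13 mm farther back than shut.
Start: joints at [-1.201, 0.241, 0.005, 1.335, 0, 1.571], TCP at [0.181, -0.466, 0.231] pointing down, gripper open.
Joint ranges: [-2.72, 2.72], [-1.05, 1.87], [-1.09, 1.28], [-1.99, 2.15], [-1.42, 1.44], [-3.14, 3.14]. Speed limits (rad/s): [2.79, 2.79, 3.14, 3.14, 3.14, 3.14].

INTERFACE

Orientations are given as a unit quaternion [x, y, z, w].
In Python, from workcell import monitor, viewer, job gives the robot as it stands.
- The arm moves only by the tool arm_command, never from a script. Its argument "increments" is a list of rows, each an object of numbers: "dx", "dy", "dz": the shift along the tool's x, y, z in cm; "wx", "wy", "wz": the turn, a rotation vector about the tool's x, y, z in rad; "grip": the finger opening in cm, from 0 to 8.54. In form: [{"dx": .., "dy": .., "dz": .., "wx": .., "wy": .., "wz": .., "grip": ..}, ...]. A call has 1 to 10 rows; each row is the pose to reach, as a shift and turn from the pose commanded when the call began, along the tool's axes at that moment; what a row does not reach only later rows make up. A row lasts 1/10 s, in which the tool goes at most 50 mm and 8.59 degrees, less where a joint would pass 70% of its speed; a pose out of reach is approached as far as the arm can. A call with a gripper value outside its range is refused whole. The fingers move at their own pace and stop on an object; the grip force is fixed at half the most. Time passes only in rows, so rows that repeat a pose let the fingers close. It gives the time, the measured TCP pose, the force, the opening and the grip force at its end, in the units of the state.
- monitor.get_obs(): the state, without advancing time (a new reading comes with each control period).
- viewer.camera(name): name is "side" or "top"; returns (picture, depth): 384x512x3 uint8, red, green, blue; 384x512 float32, m along the optical axis (not along the pixel's ray), 0 where there is no reading.
- viewer.get_calibration(name): a dict with "fovy" (degrees; the focal length in pixels is half the picture's height over the tangent of half this angle, whatever the lens; pixels are square), "cx", "cy" (the principal point, pixels), "view" (4x4, takes a point from world to camera coordinates). Camera axes: x right, y up, looking along -z (the intrinsics and any distortion apply to the point x, -y, -z); pixel columns grow to the right and rows downward; lengths in m; the calibration is good to about 2 mm. A picture is of the moment at which its call begins. get_calibration takes no time and is no camera call.
- job.job_done(): hands the job in; it is judged then, once.
The state is a dict: "clock": time; "joint_pos": joint angles; "joint_vel": joint speeds; "tau": joint torques, N m; "eef_pos": TCP position; "tool_rot": TCP orientation; "ft_force": force on the tool from outside, world axes, zero at the start; "ft_torque": the same for the moment, N m; "grip_width": finger opening in m; "grasp_force": force on a finger pad.
Only numpy, scipy, OpenCV 4.12 (cv2) and the standard library are available. Lean on these libraries where they do the work, as an engineer would, in place of code of your own. Each camera call takes 0.05 s, during which the arm holds its last target. There are 200 camera calls.

## Working session

There is one attempt and no reset: what is moved stays moved. The work goes in short steps, Python scripts to look and compute and a tool call to move; the robot and the scene stay as the last step left them, time stands still between calls to the robot, and variables do not carry over. Pictures are saved under pics/ and viewed, at most 10 in all, crops included, and the job is handed in when it is done.

Besides the shell and the picture viewer there is one more tool, called as name(argument=value, ...) on one line, values as JSON. arm_command: Moves the arm, as the interface text tells. Its arguments: {"type":"object","properties":{"increments":{"type":"array","items":{"type":"object","properties":{"dx":{"type":"number"},"dy":{"type":"number"},"dz":{"type":"number"},"wx":{"type":"number"},"wy":{"type":"number"},"wz":{"type":"number"},"grip":{"type":"number"}}}}},"required":["increments"]}

```bash
mkdir -p pics; ls
cat > h.py <<'E'
import numpy as np, cv2
from workcell import monitor, viewer, job
def cam(n,f=None):
    p,d=viewer.camera(n); np.savez(f'{n}.npz',p=p,d=d)
    if f: cv2.imwrite(f'pics/{f}.png',p[:,:,::-1])
    return p,d
E
python3 - <<'E'
from h import *
for n in('top','side'):
    cam(n,n+'0'); print({k:np.round(v,4).tolist() if k!='dist' else v for k,v in viewer.get_calibration(n).items()} )
print(monitor.get_obs())
E
```

```text
pics
{'fovy': 50.2659, 'cx': 253.9578, 'cy': 192.5586, 'view': [[-0.0245, -0.9996, 0.0143, 0.0088], [0.9959, -0.0231, 0.0871, -0.5573], [-0.0867, 0.0164, 0.9961, -1.0999], [0.0, 0.0, 0.0, 1.0]]}
{'fovy': 52.4721, 'cx': 256.7916, 'cy': 189.5096, 'view': [[-0.8753, -0.4833, 0.0176, 0.5017], [0.3004, -0.5147, 0.8031, -0.2174], [-0.3791, 0.7082, 0.5957, -0.9029], [0.0, 0.0, 0.0, 1.0]]}
{'clock': 0.1, 'joint_pos': array([-1.20097762e+00,  2.41353707e-01,  3.84922025e-03,  1.33519908e+00,
        1.42891987e-05,  1.57086054e+00]), 'joint_vel': array([-7.43973402e-05, -2.35010349e-03,  3.95429585e-03,  4.43517909e-04,
       -7.18632910e-04, -8.11864979e-04]), 'tau': array([ 2.13883730e-03, -3.73137188e+01,  2.53010452e+01,  1.08580964e-02,
       -1.24617671e-06,  8.80696945e-06]), 'eef_pos': array([ 0.18052111, -0.46566314,  0.23049024]), 'tool_rot': array([ 9.82958378e-01,  1.83825782e-01, -1.68337401e-04, -9.38671430e-04]), 'ft_force': array([-0.55005273, -0.20174616, -0.60856494]), 'ft_torque': array([-0.01663777, -0.00536787, -0.0012969 ]), 'grasp_force': 0.0, 'grip_width': 0.08551708269963862}
```

View pics/top0.png

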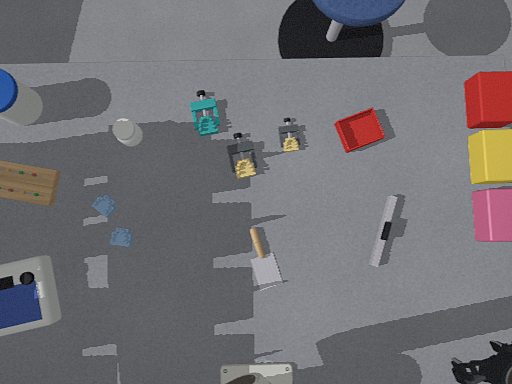

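View pics/side0.png

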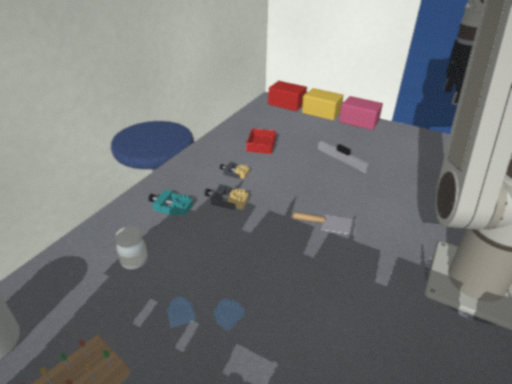

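The top view shows the straightedge at (384,230) and the large yellow clamped model at (244,160). The smaller yellow look-alike is at (290,137) and the turquoise one at (205,115). There are two blue models at (104,205) and (121,237); the second is nearer the base. The spatula is at (262,258), the tray at (360,130) and the jar at (127,131).

```bash
cat >> h.py <<'E'
def K(n):
    c=viewer.get_calibration(n); f=192/np.tan(np.radians(c['fovy']/2)); return f,c['cx'],c['cy'],np.array(c['view'])
def rays(n,uv):
    f,cx,cy,V=K(n); uv=np.asarray(uv,float).reshape(-1,2)
    d=np.c_[(uv[:,0]-cx)/f,-(uv[:,1]-cy)/f,-np.ones(len(uv))]
    return -V[:3,:3].T@V[:3,3], d@V[:3,:3]
def plane(n,uv,z):
    o,d=rays(n,uv); return o+d*((z-o[2])/d[:,2])[:,None]
def cloud(n,d):
    v,u=np.mgrid[0:384,0:512]; o,r=rays(n,np.c_[u.ravel(),v.ravel()])
    return (o+r*d.ravel()[:,None]).reshape(384,512,3)
def proj(n,P):
    f,cx,cy,V=K(n); q=np.atleast_2d(P)@V[:3,:3].T+V[:3,3]; return np.c_[cx+f*q[:,0]/-q[:,2],cy-f*q[:,1]/-q[:,2]]
E
python3 - <<'E'
from h import *
Z=np.load('top.npz');p,d=Z['p'],Z['d'];c=cloud('top',d)
for u,v in[(60,130),(200,60),(320,200),(440,250),(160,300),(250,200),(450,350)]: print(u,v,c[v-2:v+3,u-2:u+3].reshape(-1,3).mean(0).round(4), c[v-2:v+3,u-2:u+3,2].std().round(4))
# regions: height mask
h=((c[...,2]>.012)&(c[...,2]<.2)).astype(np.uint8)
n,l,s,ce=cv2.connectedComponentsWithStats(h)
for i in range(1,n):
    if s[i,4]>60:
        m=l==i; q=c[m]; print(s[i],ce[i].round(1),q.mean(0).round(4),np.percentile(q[:,2],[50,95]).round(4),p[m].mean(0).round())
S=np.load('side.npz');cs=cloud('side',S['d'])
for u,v in[(100,220),(280,270),(300,150),(200,260)]: print('side',cs[v-2:v+3,u-2:u+3].reshape(-1,3).mean(0).round(4))
big=np.hstack([cv2.resize(p[120:190,190:270],None,fx=6,fy=6,interpolation=cv2.INTER_CUBIC)[:,:,::-1][:,:400],cv2.resize(p[185:265,85:145],None,fx=5.25,fy=5.25,interpolation=cv2.INTER_CUBIC)[:,:,::-1][:420]])
cv2.imwrite('pics/crop1.png',np.hstack([cv2.resize(p[125:190,215:275],(480,520),interpolation=cv2.INTER_CUBIC),cv2.resize(p[190:255,85:125+0],(320,520),interpolation=cv2.INTER_CUBIC)])[:,:,::-1])
E
```

```text
60 130 [ 0.7499  0.5392 -0.0015] 0.0022
200 60 [ 1.0762  0.1748 -0.3023] 0.3677
320 200 [ 0.5343 -0.1902 -0.002 ] 0.0021
440 250 [ 0.3865 -0.5206 -0.0012] 0.0017
160 300 [ 0.2704  0.2594 -0.0014] 0.0026
250 200 [0.5358 0.0069 0.0439] 0.2246
450 350 [ 0.1287 -0.5091  0.0441] 0.2245
[   0   69   41   56 1602] [ 17.1 100.5] [0.804  0.6041 0.0987] [0.1034 0.1505] [ 92. 107. 128.]
[ 465   71   47   57 2442] [489.  99.] [ 0.7943 -0.6491  0.0663] [0.076  0.0805] [172.  47.  43.]
[189  90  31  45 736] [204.2 114.5] [0.7798 0.129  0.0222] [0.0217 0.0338] [ 55. 132. 134.]
[335 107  50  45 407] [359.5 128.3] [ 0.7301 -0.3031  0.0271] [0.0299 0.0354] [170.  47.  44.]
[112 118  30  28 607] [126.5 131.7] [0.7236 0.3308 0.0689] [0.0819 0.0864] [143. 145. 143.]
[278 124  22  28 323] [288.6 137. ] [ 0.7118 -0.1053  0.0177] [0.0171 0.0259] [134. 127. 102.]
[ 468  129   44   55 2182] [491.1 155.9] [ 0.6378 -0.6428  0.0666] [0.0762 0.0805] [198. 177.  74.]
[226 133  31  45 727] [241.6 157.4] [0.6562 0.0273 0.0222] [0.0222 0.0334] [113. 108.  89.]
[   0  160   59   46 2058] [ 27.2 182.8] [0.5976 0.6105 0.0307] [0.0292 0.0488] [122. 103.  77.]
[ 473  188   39   54 1950] [493.  214.5] [ 0.4807 -0.6366  0.0658] [0.076  0.0805] [185.  98. 132.]
[ 91 194  24  23 322] [103.5 204.9] [0.5332 0.4062 0.0246] [0.0225 0.0358] [ 91. 113. 134.]
[370 195  27  72 619] [383.1 230.5] [ 0.4452 -0.354   0.0289] [0.0264 0.0488] [137. 135. 141.]
[110 227  21  20 326] [120.3 237. ] [0.445  0.3603 0.0245] [0.0228 0.0357] [ 92. 114. 136.]
[250 228  14  30 182] [256.5 242.4] [ 0.4211 -0.0083  0.0167] [0.0168 0.0204] [173. 148. 113.]
[   0  255   61   81 3924] [ 27.1 295. ] [0.3035 0.5851 0.0653] [0.0697 0.0756] [ 93. 100. 117.]
[224 365  29  19 100] [237.8 373.3] [0.102  0.0477 0.0896] [0.0144 0.1981] [130. 130. 125.]
side [9.100e-01 2.699e-01 4.000e-04]
side [0.407  0.1871 0.0006]
side [ 5.910e-01 -3.471e-01  5.000e-04]
side [5.900e-01 2.549e-01 3.000e-04]
```

View pics/crop1.png

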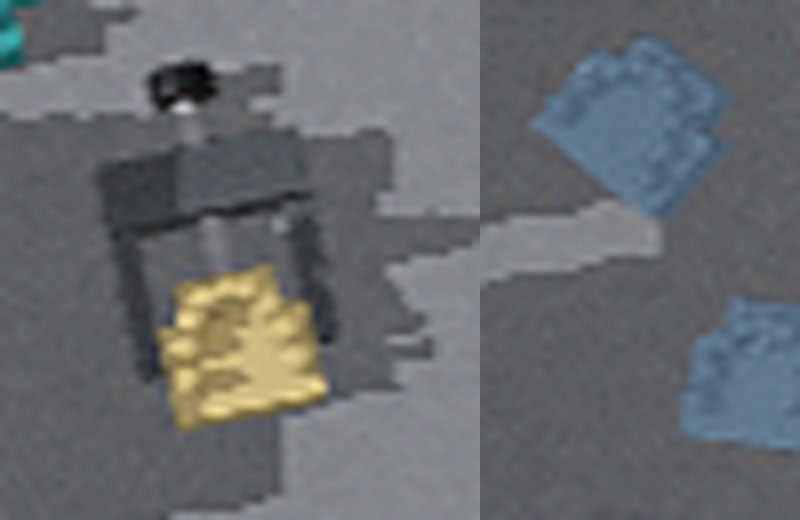

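```bash
cat >> h.py <<'E'
def mask(p,box,f):
    u0,v0,u1,v1=box; m=np.zeros((384,512),np.uint8); q=p.astype(int); m[v0:v1,u0:u1]=f(q[...,0],q[...,1],q[...,2],q.sum(2))[v0:v1,u0:u1]
    n,l,s,_=cv2.connectedComponentsWithStats(m); i=1+np.argmax(s[1:,4]); return (l==i).astype(np.uint8)
def yl(r,g,b,s): return (r-b>35)&(s>150)
def bl(r,g,b,s): return b-r>25
def upx(im,k=6): return cv2.resize(im,None,fx=k,fy=k,interpolation=cv2.INTER_CUBIC)
E
cat > m1.py <<'E'
from h import *
Z=np.load('top.npz');p,d=Z['p'],Z['d']
m=mask(p,(215,145,275,190),yl); ms=mask(p,(360,190,405,275),lambda r,g,b,s:(s>440))
# yellow back lower edge, subpixel by r-b profile
def lower(sig,us,v0,v1,th):
    out=[]
    for u in us:
        s=sig[v0:v1,u].astype(float); k=np.where((s[:-1]>th)&(s[1:]<=th))[0]
        if len(k): k=k[-1]; out.append((u,v0+k+(s[k]-th)/(s[k]-s[k+1])))
    return np.array(out)
q=p.astype(int); yb=lower(q[...,0]-q[...,2],range(240,254),165,186,35)
def rl(a):
    vx,vy,x,y=cv2.fitLine(a.astype(np.float32),cv2.DIST_HUBER,0,.01,.01).ravel(); return vx,vy,x,y
vx,vy,x,y=rl(yb); 
r=abs((yb[:,0]-x)*vy-(yb[:,1]-y)*vx); print('resid',r.max())
P=plane('top',[(x-9*vx,y-9*vy),(x+9*vx,y+9*vy)],0.0); dd=P[0]-P[1]; print('yellow back pts',P.round(4),'yaw',np.degrees(np.arctan2(-dd[0],dd[1])))
us=np.where(m.any(0))[0];print('cols',us.min(),us.max())
# extent at the back: corners
for nm,mm in(('yel',m),('blu',mask(p,(100,220,140,255),bl)),('bar',ms)):
    c=max(cv2.findContours(mm,0,cv2.CHAIN_APPROX_NONE)[0],key=len); R=cv2.minAreaRect(c); B=cv2.boxPoints(R); z={'yel':.022,'blu':.018,'bar':.028}[nm]
    print(nm,np.round(R[0],1),np.round(R[1],1),R[2],'px',cv2.contourArea(c)); print(plane('top',np.vstack([B,[R[0]]]),z).round(4)[:,:2].tolist())
rb=mask(p,(372,215,400,245),lambda r,g,b,s:s<170); v,u=np.where(rb); print('rib',u.mean(),v.mean(),len(u),plane('top',[(u.mean(),v.mean())],.05))
mb=mask(p,(100,220,140,255),bl);v,u=np.where(mb);print('blue cen',plane('top',[(u.mean(),v.mean())],.022))
b=lower(q[...,2]-q[...,0],range(112,129),235,255,28);vx,vy,x,y=rl(b);P=plane('top',[(x-9*vx,y-9*vy),(x+9*vx,y+9*vy)],0.022); dd=P[0]-P[1]; print('blue back',P.round(4),np.degrees(np.arctan2(-dd[0],dd[1])),b.round(1).tolist())
print(rays('top',[(0,0)])[0])
row=lambda v,a,b_:p[v,a:b_].sum(1)
print((q[...,0]-q[...,2])[168:183:2,232:262:3])
E
python3 m1.py
```

```text
resid 0.14783963759463847
yellow back pts [[ 0.6006  0.0424  0.    ]
 [ 0.6099 -0.0075  0.    ]] yaw 10.56890868664883
cols 235 255
yel [244.3 167.6] [17.8 19.2] 78.69007110595703 px 279.0
[[0.6472, 0.0509], [0.6566, -0.0016], [0.6075, -0.0101], [0.5982, 0.0422], [0.6273, 0.0204]]
blu [121.1 236.4] [21.4 17.8] 8.130102157592773 px 310.5
[[0.4273, 0.3919], [0.475, 0.3854], [0.4654, 0.3279], [0.4178, 0.3347], [0.4463, 0.36]]
bar [382.6 230.4] [ 9.8 72.7] 15.5241117477417 px 461.5
[[0.3556, -0.3086], [0.5444, -0.3716], [0.5365, -0.3974], [0.3478, -0.3341], [0.4453, -0.3527]]
rib 385.7226890756302 230.57983193277312 119 [[ 0.44488303 -0.35392203  0.05      ]]
blue cen [[0.44460074 0.35874321 0.022     ]]
blue back [[0.4271 0.3896 0.022 ]
 [0.4192 0.3415 0.022 ]] -9.326795164235866 [[112.0, 244.3], [113.0, 244.5], [114.0, 244.5], [115.0, 244.5], [116.0, 244.5], [117.0, 244.8], [118.0, 245.2], [119.0, 245.3], [120.0, 245.3], [121.0, 245.4], [122.0, 245.6], [123.0, 245.6], [124.0, 245.8], [125.0, 246.2], [126.0, 246.3], [127.0, 246.3], [128.0, 246.4]]
[0.45986502 0.01383472 1.14397642]
[[ -4  54  80  65  60  76  73  71  -8  -6]
 [ -9  36  59  80  79  76  81  70  -8  -7]
 [ -5   7  78  60  57  76  75  81 -13  -5]
 [ -8 -14  70  72  76  77  81  80 -12  -6]
 [ -7 -12  64  82  71  54   4 -12  -7  -8]
 [ -4  -8  54  -4 -12 -11  -8  -8  -6  -4]
 [ -7  -7  -6  -7  -6  -8  -4  -8  -5  -8]
 [ -5  -5  -3 -10  -2  -5  -6  -7  -6  -6]]
```

```bash
cat >> h.py <<'E'
from scipy.spatial.transform import Rotation as R
def go(x,y,z,psi):
    "increments to a tool-down pose with tool y at world angle psi (deg)"
    o=monitor.get_obs(); A=R.from_quat(o['tool_rot']); t=np.radians(psi); ey=np.array([np.cos(t),np.sin(t),0]); ez=np.array([0,0,-1.]); T=R.from_matrix(np.c_[np.cross(ey,ez),ey,ez])
    d=A.inv().apply(np.array([x,y,z])-o['eef_pos'])*100; w=(A.inv()*T).as_rotvec(); print('t',o['clock'].__round__(2),'inc cm',d.round(2),'rot',w.round(3),'F',o['ft_force'].round(1))
def st():
    o=monitor.get_obs(); A=R.from_quat(o['tool_rot']).as_matrix(); print(round(o['clock'],2),o['eef_pos'].round(4),'psi',np.degrees(np.arctan2(A[1,1],A[0,1])).round(2),'F',o['ft_force'].round(1),'w',round(o['grip_width'],4),o['joint_pos'].round(2))
E
python3 -c "
from h import *
go(.445,-.354,.09,71.5)"
```

```text
t 0.1 inc cm [28.7  -0.83 14.05] rot [-1.000e-03 -2.000e-03 -2.449e+00] F [-0.6 -0.2 -0.6]
```

arm_command(increments=[{"dx": 28.7,"dy": -0.83,"dz": 10,"wz": -1.2,"grip": 4},{"dx": 28.7,"dy": -0.83,"dz": 10,"wz": -1.2,"grip": 4},{"dx": 28.7,"dy": -0.83,"dz": 10,"wz": -1.2,"grip": 4},{"dx": 28.7,"dy": -0.83,"dz": 10,"wz": -1.2,"grip": 4},{"dx": 28.7,"dy": -0.83,"dz": 10,"wz": -1.2,"grip": 4},{"dx": 28.7,"dy": -0.83,"dz": 10,"wz": -1.2,"grip": 4},{"dx": 28.7,"dy": -0.83,"dz": 10,"wz": -1.2,"grip": 4},{"dx": 28.7,"dy": -0.83,"dz": 10,"wz": -1.2,"grip": 4},{"dx": 28.7,"dy": -0.83,"dz": 10,"wz": -1.2,"grip": 4},{"dx": 28.7,"dy": -0.83,"dz": 10,"wz": -1.2,"grip": 4}])

```text
validation failed for argument at $.in...
```

```bash
python3 -c "
from h import *
st();go(.445,-.354,.09,71.5)"
```

```text
0.1 [ 0.1805 -0.4657  0.2305] psi -68.81 F [-0.6 -0.2 -0.6] w 0.0855 [-1.2   0.24  0.    1.34  0.    1.57]
t 0.1 inc cm [28.7  -0.83 14.05] rot [-1.000e-03 -2.000e-03 -2.449e+00] F [-0.6 -0.2 -0.6]
```

arm_command(increments=[{"dx": 5,"dy": 0,"dz": 1,"wx": 0,"wy": 0,"wz": -0.15,"grip": 4},{"dx": 10,"dy": 0,"dz": 3,"wx": 0,"wy": 0,"wz": -0.3,"grip": 4},{"dx": 15,"dy": 0,"dz": 5,"wx": 0,"wy": 0,"wz": -0.45,"grip": 4},{"dx": 20,"dy": -0.5,"dz": 7,"wx": 0,"wy": 0,"wz": -0.6,"grip": 4},{"dx": 25,"dy": -0.8,"dz": 9,"wx": 0,"wy": 0,"wz": -0.75,"grip": 4},{"dx": 28.7,"dy": -0.8,"dz": 10,"wx": 0,"wy": 0,"wz": -0.9,"grip": 4},{"dx": 28.7,"dy": -0.8,"dz": 10,"wx": 0,"wy": 0,"wz": -1.05,"grip": 4},{"dx": 28.7,"dy": -0.8,"dz": 10,"wx": 0,"wy": 0,"wz": -1.2,"grip": 4},{"dx": 28.7,"dy": -0.8,"dz": 10,"wx": 0,"wy": 0,"wz": -1.35,"grip": 4},{"dx": 28.7,"dy": -0.8,"dz": 10,"wx": 0,"wy": 0,"wz": -1.5,"grip": 4}])

```text
clock: 1.1
eef_pos: [0.4453, -0.3544, 0.1304]
tool_rot: [0.591, 0.807, 0.0, -0.001]
ft_force: [-0.1, 0.4, -0.0]
grip_width: 0.0399
grasp_force: 0.0
```

```bash
python3 -c "
from h import *
st();go(.445,-.354,.09,71.5)"
```

```text
1.1 [ 0.4453 -0.3544  0.1304] psi 17.53 F [-0.1  0.4 -0. ] w 0.0399 [-0.67  0.44  0.02  1.15  0.    0.59]
t 1.1 inc cm [ 0.04 -0.01  4.04] rot [-0.    -0.002 -0.942] F [-0.1  0.4 -0. ]
```

arm_command(increments=[{"dx": 0,"dy": 0,"dz": 0,"wx": 0,"wy": 0,"wz": -0.15,"grip": 4},{"dx": 0,"dy": 0,"dz": 0,"wx": 0,"wy": 0,"wz": -0.3,"grip": 4},{"dx": 0,"dy": 0,"dz": 0,"wx": 0,"wy": 0,"wz": -0.45,"grip": 4},{"dx": 0,"dy": 0,"dz": 1,"wx": 0,"wy": 0,"wz": -0.6,"grip": 4},{"dx": 0,"dy": 0,"dz": 2,"wx": 0,"wy": 0,"wz": -0.75,"grip": 4},{"dx": 0,"dy": 0,"dz": 3,"wx": 0,"wy": 0,"wz": -0.9,"grip": 4},{"dx": 0,"dy": 0,"dz": 4,"wx": 0,"wy": 0,"wz": -0.942,"grip": 4},{"dx": 0,"dy": 0,"dz": 4,"wx": 0,"wy": 0,"wz": -0.942,"grip": 4}])

```text
clock: 1.9
eef_pos: [0.4441, -0.3539, 0.0893]
tool_rot: [0.164, 0.986, 0.001, -0.002]
ft_force: [0.3, 0.1, 0.8]
grip_width: 0.04
grasp_force: 0.0
```

```bash
python3 -c "
from h import *
st();go(.445,-.354,.031,71.5);cam('top');p,d=cam('side','side1')
cv2.imwrite('pics/side1c.png',upx(p[100:190,290:400],6)[:,:,::-1])"
```

```text
1.9 [ 0.4441 -0.3539  0.0893] psi 71.09 F [0.3 0.1 0.8] w 0.04 [-0.67  0.47 -0.04  1.06  0.   -0.34]
t 1.9 inc cm [-0.11  0.01  5.83] rot [ 0.001 -0.004 -0.007] F [0.3 0.1 0.8]
```

View pics/side1c.png

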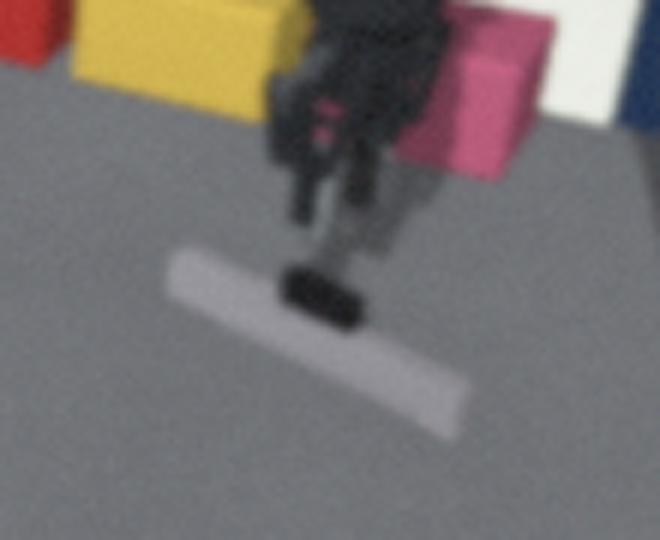

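The side crop shows the open fingers straddling the black rib (crop (322,295)). I'll lower the tool and grip.

arm_command(increments=[{"dx": 0,"dy": 0,"dz": 2,"wx": 0,"wy": 0,"wz": -0.007,"grip": 4},{"dx": 0,"dy": 0,"dz": 4,"wx": 0,"wy": 0,"wz": -0.007,"grip": 4},{"dx": 0,"dy": 0,"dz": 5.2,"wx": 0,"wy": 0,"wz": -0.007,"grip": 4},{"dx": 0,"dy": 0,"dz": 5.8,"wx": 0,"wy": 0,"wz": -0.007,"grip": 4},{"dx": 0,"dy": 0,"dz": 5.8,"wx": 0,"wy": 0,"wz": -0.007,"grip": 0.5},{"dx": 0,"dy": 0,"dz": 5.8,"wx": 0,"wy": 0,"wz": -0.007,"grip": 0.5},{"dx": 0,"dy": 0,"dz": 5.8,"wx": 0,"wy": 0,"wz": -0.007,"grip": 0.5},{"dx": 0,"dy": 0,"dz": 5.8,"wx": 0,"wy": 0,"wz": -0.007,"grip": 0.5},{"dx": 0,"dy": 0,"dz": 5.8,"wx": 0,"wy": 0,"wz": -0.007,"grip": 0.5}])

```text
clock: 2.9
eef_pos: [0.4457, -0.356, 0.0342]
tool_rot: [0.161, 0.987, -0.001, 0.001]
ft_force: [-1.9, -2.6, 1.9]
grip_width: 0.0126
grasp_force: 62.1
```

```bash
python3 -c "
from h import *
st();go(.567,.056,.094,10.5)"
```

```text
2.9 [ 0.4457 -0.356   0.0342] psi 71.48 F [-1.9 -2.6  1.9] w 0.0126 [-0.67  0.53 -0.11  0.93 -0.   -0.35]
t 2.9 inc cm [ 1.58 42.91 -6.06] rot [-1.000e-03  2.000e-03  1.064e+00] F [-1.9 -2.6  1.9]
```

arm_command(increments=[{"dx": 0,"dy": 0,"dz": -1.5,"wx": 0,"wy": 0,"wz": 0,"grip": 0.5},{"dx": 0,"dy": 0,"dz": -3.5,"wx": 0,"wy": 0,"wz": 0,"grip": 0.5},{"dx": 0,"dy": 2,"dz": -5,"wx": 0,"wy": 0,"wz": 0.05,"grip": 0.5},{"dx": 0.2,"dy": 5,"dz": -6,"wx": 0,"wy": 0,"wz": 0.15,"grip": 0.5},{"dx": 0.4,"dy": 9,"dz": -6,"wx": 0,"wy": 0,"wz": 0.27,"grip": 0.5},{"dx": 0.6,"dy": 13,"dz": -6,"wx": 0,"wy": 0,"wz": 0.39,"grip": 0.5},{"dx": 0.8,"dy": 17,"dz": -6,"wx": 0,"wy": 0,"wz": 0.51,"grip": 0.5},{"dx": 1.0,"dy": 21,"dz": -6,"wx": 0,"wy": 0,"wz": 0.63,"grip": 0.5},{"dx": 1.2,"dy": 25,"dz": -6,"wx": 0,"wy": 0,"wz": 0.75,"grip": 0.5},{"dx": 1.3,"dy": 29,"dz": -6,"wx": 0,"wy": 0,"wz": 0.87,"grip": 0.5}])

```text
clock: 3.9
eef_pos: [0.5232, -0.0731, 0.0914]
tool_rot: [0.564, 0.826, -0.0, -0.003]
ft_force: [0.4, -0.5, -8.9]
grip_width: 0.0124
grasp_force: 60.7
```

```bash
python3 -c "
from h import *
st();go(.567,.056,.094,10.5)"
```

```text
3.9 [ 0.5232 -0.0731  0.0914] psi 21.4 F [ 0.4 -0.5 -8.9] w 0.0124 [-0.14  0.4  -0.15  1.02  0.    1.06]
t 3.9 inc cm [10.43  8.79 -0.25] rot [-0.004 -0.004  0.19 ] F [ 0.4 -0.5 -8.9]
```

arm_command(increments=[{"dx": 2.6,"dy": 2.2,"dz": 0,"wx": 0,"wy": 0,"wz": 0.07,"grip": 0.5},{"dx": 5.5,"dy": 4.7,"dz": 0,"wx": 0,"wy": 0,"wz": 0.14,"grip": 0.5},{"dx": 8,"dy": 6.8,"dz": 0,"wx": 0,"wy": 0,"wz": 0.19,"grip": 0.5},{"dx": 9.8,"dy": 8.3,"dz": 0,"wx": 0,"wy": 0,"wz": 0.19,"grip": 0.5},{"dx": 10.4,"dy": 8.8,"dz": 0,"wx": 0,"wy": 0,"wz": 0.19,"grip": 0.5},{"dx": 10.4,"dy": 8.8,"dz": 0,"wx": 0,"wy": 0,"wz": 0.19,"grip": 0.5}])

```text
clock: 4.5
eef_pos: [0.567, 0.0549, 0.0915]
tool_rot: [0.637, 0.771, -0.001, -0.002]
ft_force: [0.7, -0.3, -8.0]
grip_width: 0.0127
grasp_force: 60.6
```

```bash
python3 -c "
from h import *
st();go(.567,.056,.036,10.5);p,d=cam('top');q,d=cam('side')
cv2.imwrite('pics/ts2.png',np.vstack([upx(p[130:205,190:320],5)[:,:,::-1][:, :650][:300],upx(q[150:240,140:320],3.6)[:,:,::-1][:300]]) if 0 else upx(p[110:210,190:320],6)[:,:,::-1]);cv2.imwrite('pics/s2.png',upx(q[130:250,150:320],4.5)[:,:,::-1])"
```

```text
4.5 [0.567  0.0549 0.0915] psi 10.93 F [ 0.7 -0.3 -8. ] w 0.0127 [ 0.1   0.47 -0.03  1.07  0.    1.48]
t 4.5 inc cm [0.11 0.04 5.55] rot [-0.004 -0.001  0.007] F [ 0.7 -0.3 -8. ]
```

View pics/s2.png

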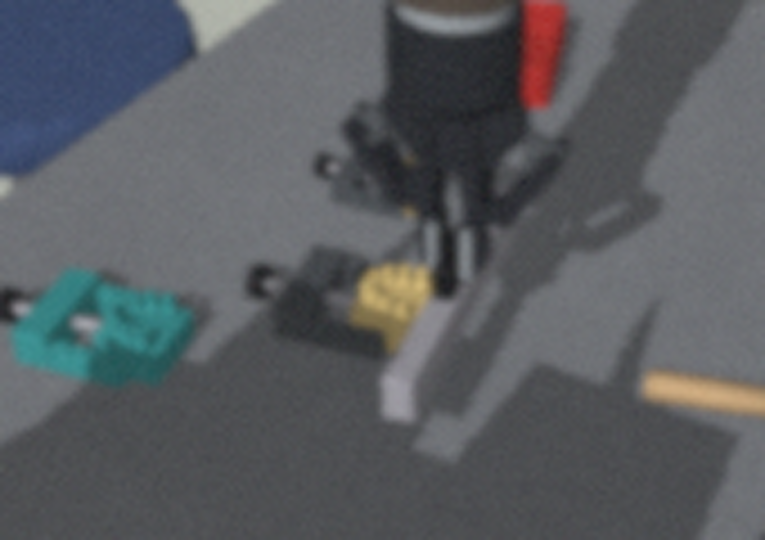

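The side crop shows the bar level in the fingers, about 6 cm up and just robot-side of the yellow back, with its +y end at crop (400,400). I'll lower it.

arm_command(increments=[{"dx": 0,"dy": 0,"dz": 2,"wx": 0,"wy": 0,"wz": 0.007,"grip": 0.5},{"dx": 0,"dy": 0,"dz": 4,"wx": 0,"wy": 0,"wz": 0.007,"grip": 0.5},{"dx": 0,"dy": 0,"dz": 5,"wx": 0,"wy": 0,"wz": 0.007,"grip": 0.5},{"dx": 0,"dy": 0,"dz": 5.4,"wx": 0,"wy": 0,"wz": 0.007,"grip": 0.5},{"dx": 0,"dy": 0,"dz": 5.6,"wx": 0,"wy": 0,"wz": 0.007,"grip": 0.5},{"dx": 0,"dy": 0,"dz": 5.6,"wx": 0,"wy": 0,"wz": 0.007,"grip": 0.5}])

```text
clock: 5.2
eef_pos: [0.569, 0.0529, 0.0378]
tool_rot: [0.641, 0.768, 0.0, 0.0]
ft_force: [-0.4, -1.2, -8.3]
grip_width: 0.012
grasp_force: 60.5
```

```bash
cat > m2.py <<'E'
from h import *
st();p,d=cam('top');q=p.astype(int)
# far (+x) edge of bar near its ends and of yellow back
Pt=plane('top',np.array([[0,0]]),.028)
m=((q.max(2)-q.min(2)<25)&(q.sum(2)>330)).astype(np.uint8)
print('sum map');print(q.sum(2)[164:200:2,205:265:4])
E
python3 m2.py; python3 -c "
from h import *
p=np.load('top.npz')['p'];cv2.imwrite('pics/t3.png',upx(p[140:220,190:300],7)[:,:,::-1])"
```

```text
5.2 [0.569  0.0529 0.0378] psi 10.34 F [-0.4 -1.2 -8.3] w 0.012 [ 0.09  0.53 -0.1   0.94 -0.    1.48]
sum map
[[305 405 373 545 545 526 513 495 461 505 458 389 317 253 264]
 [308 445 499 523 505 504 508 496 452 498 425 411 304 242 268]
 [349 509 493 536 511 509 491 487 453 498 422 445 394 294 277]
 [342 545 522 539 512 499 473 482 446 507 295 473 328 260 264]
 [340 585 519 545 505 508 473 466 438 529 184 471 535 267 266]
 [348 354 535 544 517 485 448 469 443 558 283 518 429 249 398]
 [375 560 574 491 488 471 434 379 365 589 159 547 338 409 383]
 [411 376 515 502 489 474 453 414 361 590 272 567 401 399 345]
 [462 471 508 501 490 473 471 435 374 554 401 547 259 249 323]
 [466 524 515 499 486 480 470 440 395 388 449 550 359 337 500]
 [465 515 499 495 490 479 471 457 419 359 305 555 515 490 493]
 [526 520 504 497 486 480 480 460 426 373 363 385 494 503 521]
 [531 510 502 488 487 485 483 473 450 403 367 386 289 276 263]
 [525 507 495 483 487 479 491 468 444 416 347 334 276 258 275]
 [524 509 499 497 487 485 472 475 457 432 371 342 275 255 269]
 [525 506 487 485 486 477 486 477 467 431 392 345 383 402 403]
 [521 503 500 484 482 489 479 483 475 442 400 358 354 375 375]
 [513 497 487 492 490 487 487 482 473 449 426 348 351 379 388]]
```

View pics/t3.png

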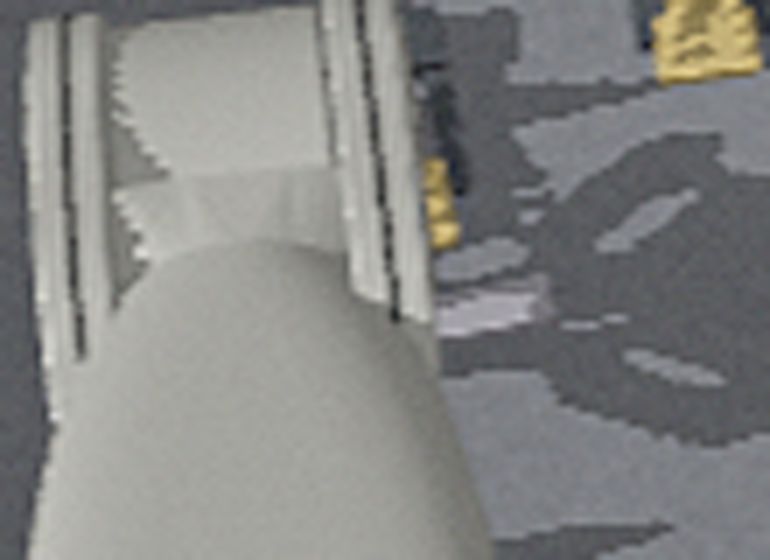

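The top view is mostly hidden by the arm. The bar's -y end shows at (262,184) and the yellow right corner at (253,175), so the standoff is close to the planned 2 cm. I'll lower the rest of the way, then push along tool y.

arm_command(increments=[{"dx": 0,"dy": 0,"dz": 0.2,"wx": 0,"wy": 0,"wz": 0,"grip": 0.5},{"dx": 0,"dy": 0,"dz": 0.35,"wx": 0,"wy": 0,"wz": 0,"grip": 0.5},{"dx": 0,"dy": 0,"dz": 0.35,"wx": 0,"wy": 0,"wz": 0,"grip": 0.5}])

```text
clock: 5.55
eef_pos: [0.5689, 0.0534, 0.0342]
tool_rot: [0.64, 0.768, 0.0, 0.0]
ft_force: [0.9, 0.5, -7.5]
grip_width: 0.0127
grasp_force: 60.7
```

arm_command(increments=[{"dx": 0,"dy": 0,"dz": 0.1,"wx": 0,"wy": 0,"wz": 0,"grip": 0.5},{"dx": 0,"dy": 0,"dz": 0.1,"wx": 0,"wy": 0,"wz": 0,"grip": 0.5}])

```text
clock: 5.75
eef_pos: [0.569, 0.0534, 0.0342]
tool_rot: [0.64, 0.768, 0.001, 0.001]
ft_force: [-3.4, 0.4, 1.3]
grip_width: 0.0126
grasp_force: 62.0
```

arm_command(increments=[{"dx": 0,"dy": 0.3,"dz": 0,"wx": 0,"wy": 0,"wz": 0,"grip": 0.5},{"dx": 0,"dy": 0.6,"dz": 0,"wx": 0,"wy": 0,"wz": 0,"grip": 0.5},{"dx": 0,"dy": 0.9,"dz": 0,"wx": 0,"wy": 0,"wz": 0,"grip": 0.5},{"dx": 0,"dy": 1.2,"dz": 0,"wx": 0,"wy": 0,"wz": 0,"grip": 0.5},{"dx": 0,"dy": 1.4,"dz": 0,"wx": 0,"wy": 0,"wz": 0,"grip": 0.5}])

```text
clock: 6.25
eef_pos: [0.5787, 0.055, 0.0342]
tool_rot: [0.64, 0.768, -0.003, -0.002]
ft_force: [-13.2, -1.9, 12.9]
grip_width: 0.0125
grasp_force: 64.4
```

arm_command(increments=[{"dx": 0,"dy": 0.15,"dz": 0,"wx": 0,"wy": 0,"wz": 0,"grip": 0.5},{"dx": 0,"dy": 0.3,"dz": 0,"wx": 0,"wy": 0,"wz": 0,"grip": 0.5},{"dx": 0,"dy": 0.4,"dz": 0,"wx": 0,"wy": 0,"wz": 0,"grip": 0.5}])

```text
clock: 6.55
eef_pos: [0.5823, 0.0557, 0.0342]
tool_rot: [0.64, 0.768, -0.003, -0.002]
ft_force: [-13.2, -2.4, 13.4]
grip_width: 0.0123
grasp_force: 64.4
```

arm_command(increments=[{"dx": 0,"dy": 0.15,"dz": 0,"wx": 0,"wy": 0,"wz": 0,"grip": 0.5},{"dx": 0,"dy": 0.3,"dz": 0,"wx": 0,"wy": 0,"wz": 0,"grip": 0.5},{"dx": 0,"dy": 0.3,"dz": 0,"wx": 0,"wy": 0,"wz": 0,"grip": 0.5}])

```text
clock: 6.85
eef_pos: [0.5858, 0.0563, 0.0342]
tool_rot: [0.64, 0.768, -0.002, -0.002]
ft_force: [-11.9, -2.5, 11.7]
grip_width: 0.0123
grasp_force: 64.1
```

arm_command(increments=[{"dx": 0,"dy": 0.15,"dz": 0,"wx": 0,"wy": 0,"wz": 0,"grip": 0.5},{"dx": 0,"dy": 0.3,"dz": 0,"wx": 0,"wy": 0,"wz": 0,"grip": 0.5},{"dx": 0,"dy": 0.3,"dz": 0,"wx": 0,"wy": 0,"wz": 0,"grip": 0.5}])

```text
clock: 7.15
eef_pos: [0.5887, 0.0568, 0.0342]
tool_rot: [0.64, 0.768, -0.002, -0.002]
ft_force: [-12.1, -1.9, 11.7]
grip_width: 0.0125
grasp_force: 64.1
```

```bash
python3 -c "
from h import *
st();p,d=cam('side')
cv2.imwrite('pics/s4.png',upx(p[165:240,200:300],7)[:,:,::-1])"
```

```text
7.15 [0.5887 0.0568 0.0342] psi 10.35 F [-12.1  -1.9  11.7] w 0.0125 [ 0.1   0.57 -0.03  0.97 -0.    1.49]
```

View pics/s4.png

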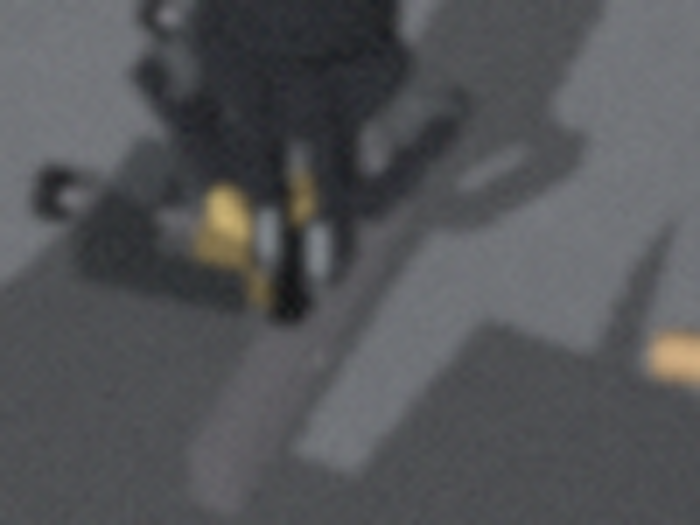

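The bar is down and lies close to the yellow back. The force still looks like sliding friction, so I'll keep pushing.

arm_command(increments=[{"dx": 0,"dy": 0.15,"dz": 0,"wx": 0,"wy": 0,"wz": 0,"grip": 0.5},{"dx": 0,"dy": 0.3,"dz": 0,"wx": 0,"wy": 0,"wz": 0,"grip": 0.5},{"dx": 0,"dy": 0.3,"dz": 0,"wx": 0,"wy": 0,"wz": 0,"grip": 0.5}])

```text
clock: 7.5
eef_pos: [0.5899, 0.057, 0.0342]
tool_rot: [0.64, 0.768, -0.004, -0.003]
ft_force: [-16.2, -3.4, 15.4]
grip_width: 0.0126
grasp_force: 65.0
```

arm_command(increments=[{"dx": 0,"dy": 0.15,"dz": 0,"wx": 0,"wy": 0,"wz": 0,"grip": 0.5},{"dx": 0,"dy": 0.3,"dz": 0,"wx": 0,"wy": 0,"wz": 0,"grip": 0.5},{"dx": 0,"dy": 0.3,"dz": 0,"wx": 0,"wy": 0,"wz": 0,"grip": 0.5}])

```text
clock: 7.8
eef_pos: [0.5901, 0.0571, 0.0342]
tool_rot: [0.64, 0.768, -0.006, -0.005]
ft_force: [-21.3, -4.4, 21.8]
grip_width: 0.0127
grasp_force: 65.8
```

arm_command(increments=[{"dx": 0,"dy": -0.3,"dz": 0,"wx": 0,"wy": 0,"wz": 0,"grip": 0.5},{"dx": 0,"dy": -0.5,"dz": 0,"wx": 0,"wy": 0,"wz": 0,"grip": 0.5},{"dx": 0,"dy": -0.5,"dz": 0,"wx": 0,"wy": 0,"wz": 0,"grip": 0.5}])

```text
clock: 8.1
eef_pos: [0.5896, 0.057, 0.0342]
tool_rot: [0.64, 0.768, -0.002, -0.002]
ft_force: [-12.0, -1.6, 11.9]
grip_width: 0.0123
grasp_force: 63.9
```

```bash
python3 -c "
from h import *
st()"
```

```text
8.1 [0.5896 0.057  0.0342] psi 10.35 F [-12.   -1.6  11.9] w 0.0123 [ 0.1   0.57 -0.03  0.97 -0.    1.49]
```

Nearly relaxed; retract a bit more, then open and rise.

arm_command(increments=[{"dx": 0,"dy": -0.25,"dz": 0,"wx": 0,"wy": 0,"wz": 0,"grip": 0.5},{"dx": 0,"dy": -0.25,"dz": 0,"wx": 0,"wy": 0,"wz": 0,"grip": 3.5},{"dx": 0,"dy": -0.25,"dz": 0,"wx": 0,"wy": 0,"wz": 0,"grip": 3.5},{"dx": 0,"dy": -0.25,"dz": 0,"wx": 0,"wy": 0,"wz": 0,"grip": 3.5},{"dx": 0,"dy": -0.25,"dz": -2,"wx": 0,"wy": 0,"wz": 0,"grip": 3.5},{"dx": 0,"dy": -0.25,"dz": -5,"wx": 0,"wy": 0,"wz": 0,"grip": 3.5},{"dx": 0,"dy": -3,"dz": -8,"wx": 0,"wy": 0,"wz": 0,"grip": 3.5},{"dx": 5,"dy": -6,"dz": -8,"wx": 0,"wy": 0,"wz": 0,"grip": 3.5},{"dx": 10,"dy": -8,"dz": -8,"wx": 0,"wy": 0,"wz": 0,"grip": 3.5},{"dx": 15,"dy": -12,"dz": -8,"wx": 0,"wy": 0,"wz": 0,"grip": 3.5}])

```text
clock: 9.1
eef_pos: [0.4677, 0.1678, 0.1138]
tool_rot: [0.641, 0.768, 0.002, 0.001]
ft_force: [-0.5, 0.8, -0.0]
grip_width: 0.0352
grasp_force: 0.0
```

```bash
python3 -c "
from h import *
st();p,d=cam('top')
cv2.imwrite('pics/t5.png',upx(p[145:210,195:285],8)[:,:,::-1])"
```

```text
9.1 [0.4677 0.1678 0.1138] psi 10.3 F [-0.5  0.8 -0. ] w 0.0352 [ 0.34  0.32 -0.21  1.04  0.    1.74]
```

View pics/t5.png

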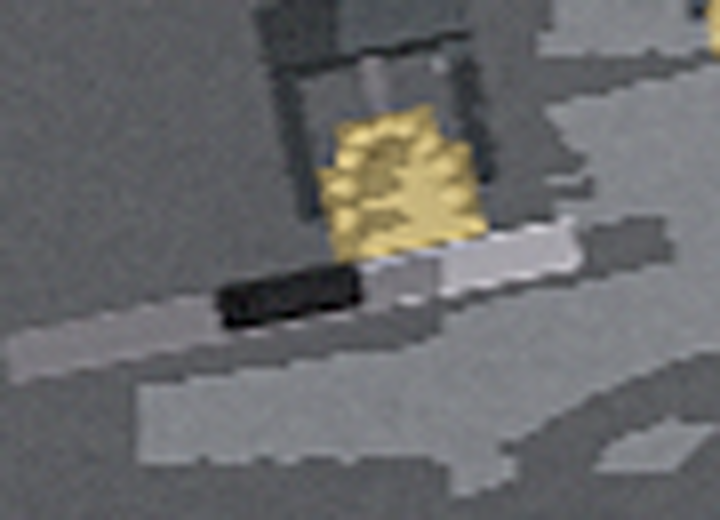

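The crop shows the bar seated against the yellow back (corners at about (237,178) and (256,174)). The bar runs from (196,190) to (267,174), which leaves plenty of length on the +y side.

```bash
cat > m3.py <<'E'
from h import *
p=np.load('top.npz')['p'].astype(float); g=cv2.GaussianBlur(p.sum(2),(0,0),.8); gy=np.diff(g,axis=0)
P=[]
for u in list(range(199,220))+list(range(258,266)):
    v=178.5-(u-246)*.212-1.5; w=range(int(v-4),int(v+6)); 
    k=max(w,key=lambda k:gy[k,u]); a,b,c=gy[k-1,u],gy[k,u],gy[k+1,u]; P.append((u,k+.5+.5*(a-c)/(a-2*b+c+1e-9)))
P=np.array(P); W=plane('top',P,.028)[:,:2]
vx,vy,x0,y0=cv2.fitLine(W.astype(np.float32),cv2.DIST_HUBER,0,.001,.001).ravel()
if vy<0: vx,vy=-vx,-vy
n=np.array([vy,-vx]); r=(W-[x0,y0])@n
print('bar face yaw',np.degrees(np.arctan2(-vx,vy)),'resid mm',(r*1e3).round(1).tolist(),'point',x0,y0)
Y=np.array([[.6006,.0424],[.6099,-.0075]]); print('yellow back minus face mm',((Y-[x0,y0])@n*1e3).round(2))
E
python3 m3.py; python3 -c "
from h import *
go(.442,.3616,.09,80.6)"
```

```text
bar face yaw 10.611324 resid mm [0.1, -0.4, -0.6, -0.4, 0.2, -0.1, -0.4, -0.3, 0.9, 0.7, 0.0, -0.5, 0.0, 0.9, 0.5, -0.2, -0.4, 0.8, 0.8, 0.3, -0.3, -0.5, -0.6, 0.5, 0.4, -0.1, -0.7, -0.9, 5.3] point 0.58997357 0.08991546
yellow back minus face mm [1.69 1.65]
t 9.15 inc cm [18.99  1.74  2.37] rot [-0.    -0.007 -1.22 ] F [-6.6  1.1 -1.6]
```

Vision finds the bar parallel to the back (10.6° against 10.6°), with a gap of at most about 1.7 mm. I'll seat it with a closed-finger push on the bar's rear face opposite the yellow back, so step 1 is certain before the blue model comes in.

```bash
python3 -c "
from h import *
go(.535,.0195,.012,10.4)"
```

```text
t 9.15 inc cm [-16.38   4.56   9.99] rot [-0.004 -0.005  0.005] F [-6.6  1.1 -1.6]
```

arm_command(increments=[{"dx": -4,"dy": 1.1,"dz": 0,"wx": 0,"wy": 0,"wz": 0,"grip": 0},{"dx": -8,"dy": 2.2,"dz": 0,"wx": 0,"wy": 0,"wz": 0,"grip": 0},{"dx": -12,"dy": 3.4,"dz": 2,"wx": 0,"wy": 0,"wz": 0,"grip": 0},{"dx": -15,"dy": 4.4,"dz": 3,"wx": 0,"wy": 0,"wz": 0,"grip": 0},{"dx": -16.4,"dy": 4.6,"dz": 5,"wx": 0,"wy": 0,"wz": 0,"grip": 0},{"dx": -16.4,"dy": 4.6,"dz": 7.5,"wx": 0,"wy": 0,"wz": 0,"grip": 0},{"dx": -16.4,"dy": 4.6,"dz": 9.3,"wx": 0,"wy": 0,"wz": 0,"grip": 0},{"dx": -16.4,"dy": 4.6,"dz": 9.9,"wx": 0,"wy": 0,"wz": 0,"grip": 0},{"dx": -16.4,"dy": 4.6,"dz": 9.9,"wx": 0,"wy": 0,"wz": 0,"grip": 0}])

```text
clock: 10.05
eef_pos: [0.5412, 0.0129, 0.0131]
tool_rot: [0.64, 0.768, -0.001, -0.001]
ft_force: [0.1, 0.1, 0.5]
grip_width: 0.0001
grasp_force: 0.0
```

arm_command(increments=[{"dx": 0,"dy": 0.5,"dz": 0,"wx": 0,"wy": 0,"wz": 0,"grip": 0},{"dx": 0,"dy": 1,"dz": 0,"wx": 0,"wy": 0,"wz": 0,"grip": 0},{"dx": 0,"dy": 1.5,"dz": 0,"wx": 0,"wy": 0,"wz": 0,"grip": 0},{"dx": 0,"dy": 2,"dz": 0,"wx": 0,"wy": 0,"wz": 0,"grip": 0},{"dx": 0,"dy": 2.3,"dz": 0,"wx": 0,"wy": 0,"wz": 0,"grip": 0},{"dx": 0,"dy": 2.5,"dz": 0,"wx": 0,"wy": 0,"wz": 0,"grip": 0},{"dx": 0,"dy": 2.7,"dz": 0,"wx": 0,"wy": 0,"wz": 0,"grip": 0}])

```text
clock: 10.75
eef_pos: [0.5681, 0.0179, 0.0138]
tool_rot: [0.64, 0.768, -0.0, -0.0]
ft_force: [0.5, 1.3, 0.1]
grip_width: 0.0
grasp_force: 0.0
```

arm_command(increments=[{"dx": 0,"dy": 0.2,"dz": 0,"wx": 0,"wy": 0,"wz": 0,"grip": 0},{"dx": 0,"dy": 0.4,"dz": 0,"wx": 0,"wy": 0,"wz": 0,"grip": 0},{"dx": 0,"dy": 0.6,"dz": 0,"wx": 0,"wy": 0,"wz": 0,"grip": 0}])

```text
clock: 11.05
eef_pos: [0.5722, 0.0186, 0.0136]
tool_rot: [0.64, 0.768, -0.001, -0.001]
ft_force: [-5.7, -1.9, 4.7]
grip_width: 0.0
grasp_force: 2.9
```

arm_command(increments=[{"dx": 0,"dy": 0.2,"dz": 0,"wx": 0,"wy": 0,"wz": 0,"grip": 0},{"dx": 0,"dy": 0.4,"dz": 0,"wx": 0,"wy": 0,"wz": 0,"grip": 0}])

```text
clock: 11.25
eef_pos: [0.5732, 0.0188, 0.0135]
tool_rot: [0.64, 0.768, -0.004, -0.003]
ft_force: [-14.0, -2.6, 12.2]
grip_width: 0.0
grasp_force: 7.6
```

arm_command(increments=[{"dx": 0,"dy": 0.2,"dz": 0,"wx": 0,"wy": 0,"wz": 0,"grip": 0},{"dx": 0,"dy": 0.4,"dz": 0,"wx": 0,"wy": 0,"wz": 0,"grip": 0},{"dx": 0,"dy": 0.4,"dz": 0,"wx": 0,"wy": 0,"wz": 0,"grip": 0}])

```text
clock: 11.55
eef_pos: [0.5733, 0.0189, 0.0134]
tool_rot: [0.641, 0.768, -0.006, -0.005]
ft_force: [-20.4, -3.6, 17.1]
grip_width: 0.0001
grasp_force: 10.5
```

arm_command(increments=[{"dx": 0,"dy": 0,"dz": 0,"wx": 0,"wy": 0,"wz": 0,"grip": 0},{"dx": 0,"dy": -1.0,"dz": 0,"wx": 0,"wy": 0,"wz": 0,"grip": 0},{"dx": 0,"dy": -3.5,"dz": 0,"wx": 0,"wy": 0,"wz": 0,"grip": 0},{"dx": 0,"dy": -5,"dz": -4,"wx": 0,"wy": 0,"wz": 0,"grip": 0},{"dx": 2,"dy": -6,"dz": -8,"wx": 0,"wy": 0,"wz": 0,"grip": 3},{"dx": 6,"dy": -7,"dz": -9,"wx": 0,"wy": 0,"wz": -0.12,"grip": 7},{"dx": 11,"dy": -8,"dz": -9,"wx": 0,"wy": 0,"wz": -0.26,"grip": 7},{"dx": 16,"dy": -8,"dz": -9,"wx": 0,"wy": 0,"wz": -0.4,"grip": 7},{"dx": 21,"dy": -8,"dz": -9,"wx": 0,"wy": 0,"wz": -0.54,"grip": 7},{"dx": 26,"dy": -7,"dz": -9,"wx": 0,"wy": 0,"wz": -0.68,"grip": 7}])

```text
clock: 12.55
eef_pos: [0.4651, 0.2634, 0.1043]
tool_rot: [0.345, 0.939, 0.0, 0.0]
ft_force: [2.3, 0.5, -0.9]
grip_width: 0.0699
grasp_force: 0.0
```

```bash
python3 -c "
from h import *
cam('top');st();go(.442,.3616,.08,80.6)"; python3 m3.py
```

```text
12.6 [0.4663 0.2718 0.1046] psi 50.31 F [2.6 5.9 1.8] w 0.0699 [ 0.52  0.4  -0.11  1.05  0.01  1.22]
t 12.6 inc cm [7.6  5.34 2.53] rot [ 0.009 -0.    -0.529] F [2.6 5.9 1.8]
bar face yaw 10.580035 resid mm [0.1, -0.4, -0.7, 0.0, 0.4, 0.1, -0.3, -0.3, 0.8, 0.5, -0.0, -0.4, 0.0, 0.9, 0.5, -0.1, -0.3, 0.7, 0.8, 0.4, -0.3, -0.5, -0.6, 0.5, 0.5, -0.1, -0.7, -0.9, 5.4] point 0.5900134 0.089914925
yellow back minus face mm [1.68 1.66]
```

The bar did not move, so it is fully seated. Next, the blue model.

arm_command(increments=[{"dx": 4,"dy": 3,"dz": 1,"wx": 0,"wy": 0,"wz": -0.14,"grip": 7},{"dx": 6.5,"dy": 4.5,"dz": 1,"wx": 0,"wy": 0,"wz": -0.28,"grip": 7},{"dx": 7.4,"dy": 5.2,"dz": 2,"wx": 0,"wy": 0,"wz": -0.4,"grip": 7},{"dx": 7.4,"dy": 5.2,"dz": 2.5,"wx": 0,"wy": 0,"wz": -0.5,"grip": 7},{"dx": 7.4,"dy": 5.2,"dz": 2.5,"wx": 0,"wy": 0,"wz": -0.5,"grip": 7}])

```text
clock: 13.1
eef_pos: [0.4433, 0.3495, 0.0778]
tool_rot: [0.104, 0.995, -0.0, -0.0]
ft_force: [-0.3, -0.2, -0.2]
grip_width: 0.0702
grasp_force: 0.0
```

```bash
python3 -c "
from h import *
st();go(.442,.3616,.006,80.6)
p,d=cam('side');cv2.imwrite('pics/s6.png',upx(p[240:350,140:290],5)[:,:,::-1])"
```

```text
13.1 [0.4433 0.3495 0.0778] psi 78.01 F [-0.3 -0.2 -0.2] w 0.0702 [ 0.67  0.48 -0.07  1.03 -0.    0.88]
t 13.1 inc cm [0.38 1.17 7.18] rot [-0.001 -0.001 -0.045] F [-0.3 -0.2 -0.2]
```

View pics/s6.png

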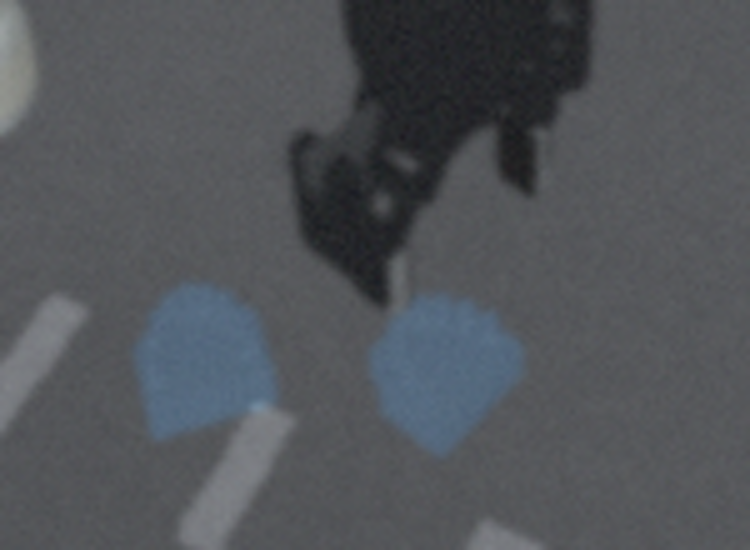

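The side crop shows the target blue model at crop (445,375), below the open fingers, and the look-alike at (205,360), well clear. I'll align and descend.

arm_command(increments=[{"dx": 0.4,"dy": 1.15,"dz": 0,"wx": 0,"wy": 0,"wz": -0.045,"grip": 7},{"dx": 0.4,"dy": 1.15,"dz": 2,"wx": 0,"wy": 0,"wz": -0.045,"grip": 7},{"dx": 0.4,"dy": 1.15,"dz": 4.5,"wx": 0,"wy": 0,"wz": -0.045,"grip": 7},{"dx": 0.4,"dy": 1.15,"dz": 6.5,"wx": 0,"wy": 0,"wz": -0.045,"grip": 7},{"dx": 0.4,"dy": 1.15,"dz": 7.2,"wx": 0,"wy": 0,"wz": -0.045,"grip": 7},{"dx": 0.4,"dy": 1.15,"dz": 7.2,"wx": 0,"wy": 0,"wz": -0.045,"grip": 7}])

```text
clock: 13.75
eef_pos: [0.4421, 0.3611, 0.0061]
tool_rot: [0.082, 0.997, -0.0, -0.001]
ft_force: [-0.0, -0.7, 0.5]
grip_width: 0.0701
grasp_force: 0.0
```

arm_command(increments=[{"dx": 0,"dy": 0,"dz": 0,"wx": 0,"wy": 0,"wz": 0,"grip": 4.5},{"dx": 0,"dy": 0,"dz": 0,"wx": 0,"wy": 0,"wz": 0,"grip": 4.5},{"dx": 0,"dy": 0,"dz": 0,"wx": 0,"wy": 0,"wz": 0,"grip": 4.5},{"dx": 0,"dy": 0,"dz": 0,"wx": 0,"wy": 0,"wz": 0,"grip": 4.5},{"dx": 0,"dy": 0,"dz": 0,"wx": 0,"wy": 0,"wz": 0,"grip": 4.5}])

```text
clock: 14.25
eef_pos: [0.4436, 0.3623, 0.0085]
tool_rot: [0.082, 0.997, 0.001, 0.001]
ft_force: [-0.2, 0.2, 6.0]
grip_width: 0.0503
grasp_force: 64.4
```

```bash
python3 -c "
from h import *
st();go(.442,.3616,.006,80.6)"
```

```text
14.25 [0.4436 0.3623 0.0085] psi 80.56 F [-0.2  0.2  6. ] w 0.0503 [ 0.68  0.57 -0.13  0.88 -0.    0.85]
t 14.25 inc cm [ 0.15 -0.1   0.25] rot [ 0.003  0.002 -0.001] F [-0.2  0.2  6. ]
```

```bash
python3 -c "
from h import *
go(.620,.1136,.07,100.6)"
```

```text
t 14.25 inc cm [-21.5  -21.62  -6.15] rot [ 0.002  0.003 -0.35 ] F [-0.2  0.2  6. ]
```

arm_command(increments=[{"dx": 0,"dy": 0,"dz": -1.5,"wx": 0,"wy": 0,"wz": 0,"grip": 4.5},{"dx": 0,"dy": 0,"dz": -4,"wx": 0,"wy": 0,"wz": 0,"grip": 4.5},{"dx": -2,"dy": -2,"dz": -6.2,"wx": 0,"wy": 0,"wz": -0.05,"grip": 4.5},{"dx": -5,"dy": -5,"dz": -6.2,"wx": 0,"wy": 0,"wz": -0.1,"grip": 4.5},{"dx": -8.2,"dy": -8.2,"dz": -6.2,"wx": 0,"wy": 0,"wz": -0.15,"grip": 4.5},{"dx": -11.4,"dy": -11.4,"dz": -6.2,"wx": 0,"wy": 0,"wz": -0.2,"grip": 4.5},{"dx": -14.6,"dy": -14.6,"dz": -6.2,"wx": 0,"wy": 0,"wz": -0.25,"grip": 4.5},{"dx": -17.8,"dy": -17.8,"dz": -6.2,"wx": 0,"wy": 0,"wz": -0.3,"grip": 4.5},{"dx": -20.4,"dy": -20.4,"dz": -6.2,"wx": 0,"wy": 0,"wz": -0.35,"grip": 4.5},{"dx": -21.5,"dy": -21.6,"dz": -6.2,"wx": 0,"wy": 0,"wz": -0.35,"grip": 4.5}])

```text
clock: 15.25
eef_pos: [0.6206, 0.1096, 0.0684]
tool_rot: [-0.091, 0.996, -0.0, 0.0]
ft_force: [-0.9, -0.1, -1.4]
grip_width: 0.0504
grasp_force: 63.5
```

arm_command(increments=[{"dx": 0,"dy": 0,"dz": 0,"wx": 0,"wy": 0,"wz": 0,"grip": 4.5},{"dx": 0,"dy": 0,"dz": 0,"wx": 0,"wy": 0,"wz": 0,"grip": 4.5}])

```text
clock: 15.45
eef_pos: [0.6182, 0.1133, 0.0683]
tool_rot: [-0.092, 0.996, 0.0, -0.001]
ft_force: [-0.8, 0.2, -2.1]
grip_width: 0.0501
grasp_force: 63.5
```

```bash
python3 -c "
from h import *
go(.620,.1136,.009,100.6)
st();cam('top');p,d=cam('side');cv2.imwrite('pics/s7.png',upx(p[160:260,170:300],5.5)[:,:,::-1])"
```

```text
t 15.45 inc cm [-0.19 -0.01  5.92] rot [ 0.001 -0.002 -0.   ] F [-0.8  0.2 -2.1]
15.45 [0.6182 0.1133 0.0683] psi 100.58 F [-0.8  0.2 -2.1] w 0.0501 [ 0.18  0.6   0.12  1.09  0.   -0.  ]
```

View pics/s7.png

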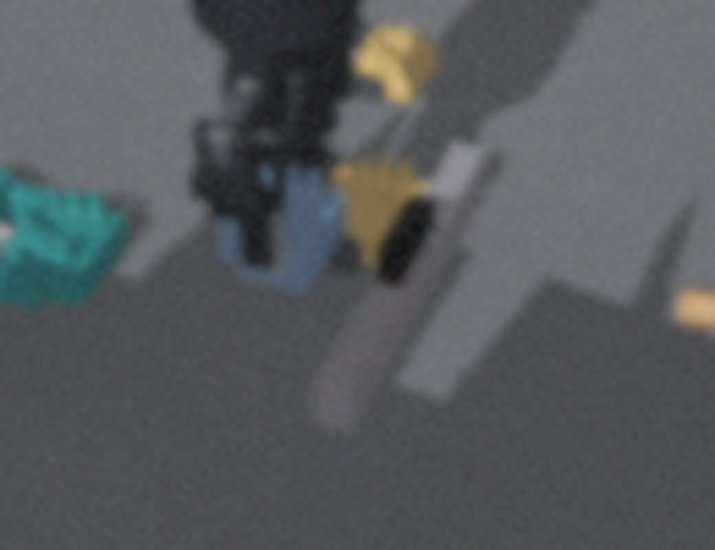

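The side crop shows the blue model upright in the fingers at crop (285,225), on the front side of the bar and clear of the yellow clamp. I'll lower it.

arm_command(increments=[{"dx": -0.2,"dy": 0,"dz": 1.5,"wx": 0,"wy": 0,"wz": 0,"grip": 4.5},{"dx": -0.2,"dy": 0,"dz": 3.5,"wx": 0,"wy": 0,"wz": 0,"grip": 4.5},{"dx": -0.2,"dy": 0,"dz": 5,"wx": 0,"wy": 0,"wz": 0,"grip": 4.5},{"dx": -0.2,"dy": 0,"dz": 5.6,"wx": 0,"wy": 0,"wz": 0,"grip": 4.5},{"dx": -0.2,"dy": 0,"dz": 5.8,"wx": 0,"wy": 0,"wz": 0,"grip": 4.5},{"dx": -0.2,"dy": 0,"dz": 5.8,"wx": 0,"wy": 0,"wz": 0,"grip": 4.5}])

```text
clock: 16.15
eef_pos: [0.6209, 0.1139, 0.0106]
tool_rot: [-0.093, 0.996, 0.0, -0.0]
ft_force: [-0.1, 0.4, -1.6]
grip_width: 0.0505
grasp_force: 63.5
```

arm_command(increments=[{"dx": 0,"dy": 0,"dz": 0.15,"wx": 0,"wy": 0,"wz": 0,"grip": 4.5},{"dx": 0,"dy": 0,"dz": 0.15,"wx": 0,"wy": 0,"wz": 0,"grip": 4.5}])

```text
clock: 16.35
eef_pos: [0.6216, 0.1135, 0.01]
tool_rot: [-0.092, 0.996, 0.0, 0.001]
ft_force: [-0.0, 1.0, -1.1]
grip_width: 0.0503
grasp_force: 63.5
```

arm_command(increments=[{"dx": 0.3,"dy": 0,"dz": 0,"wx": 0,"wy": 0,"wz": 0,"grip": 4.5},{"dx": 0.6,"dy": 0,"dz": 0,"wx": 0,"wy": 0,"wz": 0,"grip": 4.5},{"dx": 0.6,"dy": 0,"dz": 0,"wx": 0,"wy": 0,"wz": 0,"grip": 4.5}])

```text
clock: 16.65
eef_pos: [0.6145, 0.1121, 0.0094]
tool_rot: [-0.092, 0.996, -0.0, -0.0]
ft_force: [1.4, -0.1, -2.3]
grip_width: 0.0504
grasp_force: 63.5
```

arm_command(increments=[{"dx": 0.1,"dy": 0,"dz": 0,"wx": 0,"wy": 0,"wz": 0,"grip": 4.5},{"dx": 0.2,"dy": 0,"dz": 0,"wx": 0,"wy": 0,"wz": 0,"grip": 4.5}])

```text
clock: 16.85
eef_pos: [0.6131, 0.1118, 0.0094]
tool_rot: [-0.092, 0.996, 0.0, 0.0]
ft_force: [-0.2, -0.1, -2.9]
grip_width: 0.0504
grasp_force: 63.5
```

arm_command(increments=[{"dx": 0.1,"dy": 0,"dz": 0,"wx": 0,"wy": 0,"wz": 0,"grip": 4.5},{"dx": 0.1,"dy": 0,"dz": 0,"wx": 0,"wy": 0,"wz": 0,"grip": 4.5}])

```text
clock: 17.05
eef_pos: [0.612, 0.1117, 0.0093]
tool_rot: [-0.092, 0.996, -0.0, -0.0]
ft_force: [-0.3, 0.8, -1.0]
grip_width: 0.0502
grasp_force: 63.5
```

arm_command(increments=[{"dx": 0.1,"dy": 0,"dz": 0,"wx": 0,"wy": 0,"wz": 0,"grip": 4.5},{"dx": 0.1,"dy": 0,"dz": 0,"wx": 0,"wy": 0,"wz": 0,"grip": 4.5}])

```text
clock: 17.25
eef_pos: [0.611, 0.1115, 0.0093]
tool_rot: [-0.092, 0.996, 0.0, -0.0]
ft_force: [-0.6, -0.8, -2.0]
grip_width: 0.0505
grasp_force: 63.5
```

arm_command(increments=[{"dx": 0.1,"dy": 0,"dz": 0,"wx": 0,"wy": 0,"wz": 0,"grip": 4.5},{"dx": 0.1,"dy": 0,"dz": 0,"wx": 0,"wy": 0,"wz": 0,"grip": 4.5}])

```text
clock: 17.45
eef_pos: [0.61, 0.1113, 0.0093]
tool_rot: [-0.092, 0.996, 0.0, -0.0]
ft_force: [0.3, 0.1, -2.1]
grip_width: 0.05
grasp_force: 63.5
```

```bash
python3 -c "
from h import *
p,d=cam('side');t,d=cam('top');cv2.imwrite('pics/s8.png',np.hstack([upx(p[180:240,200:260],6.5),upx(t[150:210,190:250],6.5)])[:,:,::-1])"
```

```text
(no output)
```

View pics/s8.png

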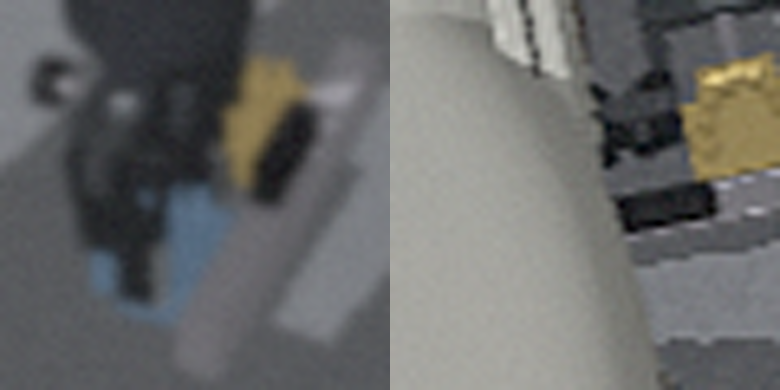

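I've now viewed 11 pictures, one over the limit of 10, so I'll view no more and work from numbers. The last one shows the blue back nearly at the bar. I'll continue in 1 mm steps.

arm_command(increments=[{"dx": 0.1,"dy": 0,"dz": 0,"wx": 0,"wy": 0,"wz": 0,"grip": 4.5},{"dx": 0.1,"dy": 0,"dz": 0,"wx": 0,"wy": 0,"wz": 0,"grip": 4.5}])

```text
clock: 17.75
eef_pos: [0.609, 0.1111, 0.0093]
tool_rot: [-0.092, 0.996, -0.0, -0.0]
ft_force: [-0.2, -1.2, -1.3]
grip_width: 0.0503
grasp_force: 63.5
```

arm_command(increments=[{"dx": 0.1,"dy": 0,"dz": 0,"wx": 0,"wy": 0,"wz": 0,"grip": 4.5},{"dx": 0.1,"dy": 0,"dz": 0,"wx": 0,"wy": 0,"wz": 0,"grip": 4.5}])

```text
clock: 17.95
eef_pos: [0.608, 0.1109, 0.0093]
tool_rot: [-0.092, 0.996, -0.0, -0.0]
ft_force: [0.1, -0.3, -2.5]
grip_width: 0.0505
grasp_force: 63.5
```

arm_command(increments=[{"dx": 0.1,"dy": 0,"dz": 0,"wx": 0,"wy": 0,"wz": 0,"grip": 4.5},{"dx": 0.1,"dy": 0,"dz": 0,"wx": 0,"wy": 0,"wz": 0,"grip": 4.5}])

```text
clock: 18.15
eef_pos: [0.6072, 0.1107, 0.0094]
tool_rot: [-0.092, 0.996, -0.0, 0.0]
ft_force: [0.1, 0.3, -1.8]
grip_width: 0.0503
grasp_force: 63.5
```

arm_command(increments=[{"dx": 0.1,"dy": 0,"dz": 0,"wx": 0,"wy": 0,"wz": 0,"grip": 4.5},{"dx": 0.1,"dy": 0,"dz": 0,"wx": 0,"wy": 0,"wz": 0,"grip": 4.5}])

```text
clock: 18.35
eef_pos: [0.6069, 0.1107, 0.0095]
tool_rot: [-0.092, 0.996, 0.0, 0.001]
ft_force: [3.2, 0.2, -3.2]
grip_width: 0.0506
grasp_force: 63.4
```

Run:
```python
from h import *
p,d=cam('top'); c=cloud('top',d); st()
# bar right end / lower edge visible: yaw+position of bar from region right of arm; reuse right-end gradient
g=cv2.GaussianBlur(p.astype(float).sum(2),(0,0),.8); gy=np.diff(g,axis=0); P=[]
for u in range(257,266):
    v=178.5-(u-246)*.212-1.5; k=max(range(int(v-4),int(v+6)),key=lambda k:gy[k,u]); a,b,e=gy[k-1,u],gy[k,u],gy[k+1,u]; P.append((u,k+.5+.5*(a-e)/(a-2*b+e)))
W=plane('top',P,.028)[:,:2]; n=np.array([.983,.184]); print(((W-[.590,.0899])@n*1e3).round(1))
```

```text
18.4 [0.6069 0.1107 0.0095] psi 100.6 F [ 1.5  0.1 -2.6] w 0.0503 [ 0.18  0.64  0.01  0.95  0.   -0.  ]
[-0.1 -0.5 -0.7  0.3  0.4 -0.  -0.7 -1.1 -0.4]
```

Contact: about 3 N on Fx, the tool has stopped advancing, and the bar has not moved. I'll set the model down, open and rise.

arm_command(increments=[{"dx": 0,"dy": 0,"dz": 0.1,"wx": 0,"wy": 0,"wz": 0,"grip": 4.5},{"dx": 0,"dy": 0,"dz": 0.1,"wx": 0,"wy": 0,"wz": 0,"grip": 6.2},{"dx": 0,"dy": 0,"dz": 0.1,"wx": 0,"wy": 0,"wz": 0,"grip": 6.4},{"dx": 0,"dy": 0,"dz": 0.1,"wx": 0,"wy": 0,"wz": 0,"grip": 6.4},{"dx": 0,"dy": 0,"dz": -2,"wx": 0,"wy": 0,"wz": 0,"grip": 6.4},{"dx": 0,"dy": 0,"dz": -5,"wx": 0,"wy": 0,"wz": 0,"grip": 6.4},{"dx": 0,"dy": 0,"dz": -9,"wx": 0,"wy": 0,"wz": 0,"grip": 6.4},{"dx": 4,"dy": 3,"dz": -10,"wx": 0,"wy": 0,"wz": 0.1,"grip": 6.4},{"dx": 8,"dy": 6,"dz": -10,"wx": 0,"wy": 0,"wz": 0.2,"grip": 5},{"dx": 12,"dy": 10,"dz": -10,"wx": 0,"wy": 0,"wz": 0.3,"grip": 5}])

```text
clock: 19.4
eef_pos: [0.4748, 0.1825, 0.1101]
tool_rot: [0.06, 0.998, 0.0, 0.001]
ft_force: [0.8, 1.7, 0.3]
grip_width: 0.0501
grasp_force: 0.0
```

arm_command(increments=[{"dx": 3,"dy": 4,"dz": 0,"wx": 0,"wy": 0,"wz": 0.1,"grip": 0},{"dx": 3,"dy": 4,"dz": 0,"wx": 0,"wy": 0,"wz": 0.1,"grip": 0}])

```text
clock: 19.6
eef_pos: [0.4473, 0.2296, 0.1098]
tool_rot: [0.104, 0.995, 0.001, -0.001]
ft_force: [0.3, -0.6, -0.5]
grip_width: 0.0215
grasp_force: 0.0
```

```bash
cat > m4.py <<'E'
from h import *
st();p,d=cam('top');q=p.astype(float)
m=mask(p,(185,145,240,195),bl); v,u=np.where(m); print('blue px',u.min(),u.max(),v.min(),v.max(),m.sum())
b=q[...,2]-q[...,0]; W=[]
for uu in range(u.min()+2,u.max()-1):
    s=b[165:198,uu]; k=np.where((s[:-1]>22)&(s[1:]<=22))[0]
    if len(k): k=k[-1]; W.append((uu,165+k+(s[k]-22)/(s[k]-s[k+1])))
W=np.array(W); X=plane('top',W,.022)[:,:2]
vx,vy,x0,y0=cv2.fitLine(X.astype(np.float32),cv2.DIST_HUBER,0,.001,.001).ravel(); print('blue visible back edge yaw',np.degrees(np.arctan2(-vx*np.sign(vy),abs(vy))))
n=np.array([.983,.184]); print('blue edge vs bar face mm',((X-[.590,.0899])@n*1e3).round(1).tolist())
a=np.array([-.184,.983]); e=X@a; print('blue a-range',e.min(),e.max())
g=cv2.GaussianBlur(q.sum(2),(0,0),.8); gy=np.diff(g,axis=0)
P=[]
for uu in list(range(198,u.min()-1))+list(range(218,265)):
    v0=178.5-(uu-246)*.212+5.5; w=range(int(v0-4),int(v0+4)); P.append((uu,min(w,key=lambda k:gy[k,uu])+.5))
C=cloud('top',d)[m>0]; print('blue top z',np.percentile(C[:,2],[5,50,95]).round(4))
print(p.astype(int).sum(2)[166:196,205:209].mean(1).round().tolist(), b[166:196,205:209].mean(1).round().tolist())
E
python3 m4.py; python3 m3.py
```

```text
19.6 [0.4473 0.2296 0.1098] psi 78.05 F [ 0.3 -0.6 -0.5] w 0.0215 [ 0.47  0.33 -0.2   1.04  0.    0.68]
blue px 201 222 166 184 297
blue visible back edge yaw 10.231518
blue edge vs bar face mm [1.6, 0.7, 0.9, 0.7, 0.9, 1.0, 0.7, 0.6, 0.4, 0.7, 0.9, 0.6, 0.6, 0.8, 1.0, 1.1, 0.5, 0.4]
blue a-range -0.02198382463710929 0.025492821716346616
blue top z [0.0169 0.0222 0.0358]
[276.0, 353.0, 344.0, 345.0, 306.0, 320.0, 352.0, 325.0, 328.0, 340.0, 329.0, 333.0, 350.0, 346.0, 333.0, 332.0, 358.0, 368.0, 334.0, 364.0, 372.0, 367.0, 366.0, 376.0, 379.0, 278.0, 274.0, 284.0, 281.0, 285.0] [3.0, 44.0, 47.0, 45.0, 42.0, 44.0, 44.0, 43.0, 43.0, 45.0, 42.0, 44.0, 43.0, 42.0, 42.0, 42.0, 44.0, 50.0, 20.0, 0.0, 3.0, 3.0, 5.0, 4.0, 4.0, 4.0, 5.0, 5.0, 6.0, 6.0]
bar face yaw 10.674026 resid mm [0.4, -0.1, -0.1, 0.4, 0.2, 7.6, 7.6, 7.5, 7.7, -2.5, -2.1, -10.3, -10.9, -11.3, 6.3, -0.3, -1.1, -10.8, 8.4, 6.4, 7.1, -0.2, -0.3, 0.8, 0.8, 0.2, -0.4, -0.6, 5.5] point 0.5886299 0.094853975
yellow back minus face mm [2.05 1.94]
```

The bar has not moved and the blue model looks flush, but the edge profile leaves room for a gap of about 1 mm. I'll make sure with a gentle closed-finger nudge on the blue front.

```bash
python3 -c "
from h import *
go(.6655,.1246,.11,10.6)"
```

```text
t 19.65 inc cm [-2.331e+01 -5.620e+00 -1.000e-02] rot [ 1.000e-03 -0.000e+00  1.177e+00] F [ 0.2  0.6 -0.3]
```

arm_command(increments=[{"dx": 0,"dy": 0,"dz": 0,"wx": 0,"wy": 0,"wz": 0.14,"grip": 0},{"dx": -3,"dy": -0.7,"dz": 0,"wx": 0,"wy": 0,"wz": 0.28,"grip": 0},{"dx": -6,"dy": -1.5,"dz": 0,"wx": 0,"wy": 0,"wz": 0.42,"grip": 0},{"dx": -9.5,"dy": -2.3,"dz": 0,"wx": 0,"wy": 0,"wz": 0.56,"grip": 0},{"dx": -13,"dy": -3.2,"dz": 0,"wx": 0,"wy": 0,"wz": 0.7,"grip": 0},{"dx": -16.5,"dy": -4,"dz": 0,"wx": 0,"wy": 0,"wz": 0.84,"grip": 0},{"dx": -20,"dy": -4.8,"dz": 0,"wx": 0,"wy": 0,"wz": 0.98,"grip": 0},{"dx": -22.5,"dy": -5.4,"dz": 0,"wx": 0,"wy": 0,"wz": 1.1,"grip": 0},{"dx": -23.3,"dy": -5.6,"dz": 0,"wx": 0,"wy": 0,"wz": 1.177,"grip": 0},{"dx": -23.3,"dy": -5.6,"dz": 0,"wx": 0,"wy": 0,"wz": 1.177,"grip": 0}])

```text
clock: 20.65
eef_pos: [0.6682, 0.1187, 0.1084]
tool_rot: [0.642, 0.767, -0.0, 0.0]
ft_force: [0.5, 0.0, 1.0]
grip_width: 0.0003
grasp_force: 0.0
```

```bash
python3 -c "
from h import *
st();go(.6655,.1246,.012,10.6)
Z=np.load('top.npz');C=cloud('top',Z['d']);p=Z['p'].astype(int)
m=(p[...,1]-p[...,0]>40)&(C[...,2]>.005)&(C[...,2]<.06); m[:, :185]=0; m[:,225:]=0
q=C[m]; i=q[:,0].argsort()[:10]; print('turq nearest', q[i].mean(0).round(3), m.sum())"
```

```text
20.65 [0.6682 0.1187 0.1084] psi 10.1 F [0.5 0.  1. ] w 0.0003 [ 0.18  0.67  0.35  1.25 -0.    1.57]
t 20.65 inc cm [ 0.63 -0.16  9.64] rot [-0.     0.    -0.009] F [0.5 0.  1. ]
turq nearest [0.726 0.137 0.015] 675
```

arm_command(increments=[{"dx": 0.6,"dy": -0.1,"dz": 2,"wx": 0,"wy": 0,"wz": -0.009,"grip": 0},{"dx": 0.6,"dy": -0.1,"dz": 5,"wx": 0,"wy": 0,"wz": -0.009,"grip": 0},{"dx": 0.6,"dy": -0.1,"dz": 8,"wx": 0,"wy": 0,"wz": -0.009,"grip": 0},{"dx": 0.6,"dy": -0.1,"dz": 9.3,"wx": 0,"wy": 0,"wz": -0.009,"grip": 0},{"dx": 0.6,"dy": -0.1,"dz": 9.6,"wx": 0,"wy": 0,"wz": -0.009,"grip": 0},{"dx": 0.6,"dy": -0.1,"dz": 9.6,"wx": 0,"wy": 0,"wz": -0.009,"grip": 0}])

```text
clock: 21.25
eef_pos: [0.6646, 0.127, 0.0137]
tool_rot: [0.637, 0.771, 0.0, 0.0]
ft_force: [0.3, 0.6, -0.2]
grip_width: 0.0001
grasp_force: 0.0
```

arm_command(increments=[{"dx": 0,"dy": -0.3,"dz": 0,"wx": 0,"wy": 0,"wz": 0,"grip": 0},{"dx": 0,"dy": -0.6,"dz": 0,"wx": 0,"wy": 0,"wz": 0,"grip": 0},{"dx": 0,"dy": -0.7,"dz": 0,"wx": 0,"wy": 0,"wz": 0,"grip": 0},{"dx": 0,"dy": -0.8,"dz": 0,"wx": 0,"wy": 0,"wz": 0,"grip": 0},{"dx": 0,"dy": -0.9,"dz": 0,"wx": 0,"wy": 0,"wz": 0,"grip": 0}])

```text
clock: 21.75
eef_pos: [0.6558, 0.1254, 0.0138]
tool_rot: [0.638, 0.77, 0.0, 0.0]
ft_force: [0.4, 0.4, -0.8]
grip_width: 0.0
grasp_force: 0.0
```

arm_command(increments=[{"dx": 0,"dy": -0.1,"dz": 0,"wx": 0,"wy": 0,"wz": 0,"grip": 0},{"dx": 0,"dy": -0.1,"dz": 0,"wx": 0,"wy": 0,"wz": 0,"grip": 0}])

```text
clock: 21.95
eef_pos: [0.6546, 0.1252, 0.0133]
tool_rot: [0.638, 0.77, -0.0, -0.0]
ft_force: [0.1, -0.1, -0.3]
grip_width: -0.0
grasp_force: 0.0
```

arm_command(increments=[{"dx": 0,"dy": -0.1,"dz": 0,"wx": 0,"wy": 0,"wz": 0,"grip": 0},{"dx": 0,"dy": -0.2,"dz": 0,"wx": 0,"wy": 0,"wz": 0,"grip": 0},{"dx": 0,"dy": -0.2,"dz": 0,"wx": 0,"wy": 0,"wz": 0,"grip": 0}])

```text
clock: 22.25
eef_pos: [0.6526, 0.1248, 0.0132]
tool_rot: [0.638, 0.77, -0.0, -0.0]
ft_force: [0.6, -1.0, -0.3]
grip_width: -0.0001
grasp_force: 0.0
```

arm_command(increments=[{"dx": 0,"dy": -0.1,"dz": 0,"wx": 0,"wy": 0,"wz": 0,"grip": 0},{"dx": 0,"dy": -0.1,"dz": 0,"wx": 0,"wy": 0,"wz": 0,"grip": 0}])

```text
clock: 22.45
eef_pos: [0.6516, 0.1246, 0.0133]
tool_rot: [0.638, 0.77, -0.0, -0.0]
ft_force: [-0.1, 0.4, -0.2]
grip_width: 0.0001
grasp_force: 0.0
```

arm_command(increments=[{"dx": 0,"dy": -0.1,"dz": 0,"wx": 0,"wy": 0,"wz": 0,"grip": 0},{"dx": 0,"dy": -0.1,"dz": 0,"wx": 0,"wy": 0,"wz": 0,"grip": 0}])

```text
clock: 22.65
eef_pos: [0.6507, 0.1244, 0.0133]
tool_rot: [0.638, 0.77, -0.0, -0.0]
ft_force: [-0.1, 0.4, -0.0]
grip_width: -0.0002
grasp_force: 0.0
```

arm_command(increments=[{"dx": 0,"dy": -0.1,"dz": 0,"wx": 0,"wy": 0,"wz": 0,"grip": 0},{"dx": 0,"dy": -0.1,"dz": 0,"wx": 0,"wy": 0,"wz": 0,"grip": 0}])

```text
clock: 22.85
eef_pos: [0.6497, 0.1242, 0.0133]
tool_rot: [0.638, 0.77, -0.0, -0.0]
ft_force: [-0.2, -0.0, 0.1]
grip_width: -0.0001
grasp_force: 0.0
```

arm_command(increments=[{"dx": 0,"dy": -0.1,"dz": 0,"wx": 0,"wy": 0,"wz": 0,"grip": 0},{"dx": 0,"dy": -0.1,"dz": 0,"wx": 0,"wy": 0,"wz": 0,"grip": 0}])

```text
clock: 23.05
eef_pos: [0.6487, 0.1241, 0.0133]
tool_rot: [0.638, 0.77, -0.0, -0.0]
ft_force: [0.6, -0.3, 1.0]
grip_width: 0.0001
grasp_force: 0.0
```

arm_command(increments=[{"dx": 0,"dy": -0.1,"dz": 0,"wx": 0,"wy": 0,"wz": 0,"grip": 0},{"dx": 0,"dy": -0.1,"dz": 0,"wx": 0,"wy": 0,"wz": 0,"grip": 0}])

```text
clock: 23.25
eef_pos: [0.6477, 0.1239, 0.0133]
tool_rot: [0.638, 0.77, -0.0, -0.0]
ft_force: [0.1, -0.3, 0.2]
grip_width: -0.0002
grasp_force: 0.0
```

arm_command(increments=[{"dx": 0,"dy": -0.1,"dz": 0,"wx": 0,"wy": 0,"wz": 0,"grip": 0},{"dx": 0,"dy": -0.1,"dz": 0,"wx": 0,"wy": 0,"wz": 0,"grip": 0}])

```text
clock: 23.45
eef_pos: [0.6467, 0.1237, 0.0133]
tool_rot: [0.638, 0.77, -0.0, -0.0]
ft_force: [-1.0, -0.4, 0.7]
grip_width: 0.0002
grasp_force: 0.0
```

arm_command(increments=[{"dx": 0,"dy": -0.1,"dz": 0,"wx": 0,"wy": 0,"wz": 0,"grip": 0},{"dx": 0,"dy": -0.1,"dz": 0,"wx": 0,"wy": 0,"wz": 0,"grip": 0}])

```text
clock: 23.65
eef_pos: [0.646, 0.1236, 0.0134]
tool_rot: [0.638, 0.77, 0.0, 0.0]
ft_force: [-0.0, -0.4, -0.2]
grip_width: 0.0
grasp_force: 0.1
```

arm_command(increments=[{"dx": 0,"dy": -0.1,"dz": 0,"wx": 0,"wy": 0,"wz": 0,"grip": 0},{"dx": 0,"dy": -0.1,"dz": 0,"wx": 0,"wy": 0,"wz": 0,"grip": 0}])

```text
clock: 23.85
eef_pos: [0.6457, 0.1235, 0.0137]
tool_rot: [0.638, 0.77, 0.001, 0.001]
ft_force: [2.8, 0.5, 0.0]
grip_width: -0.0002
grasp_force: 1.0
```

arm_command(increments=[{"dx": 0,"dy": -0.1,"dz": 0,"wx": 0,"wy": 0,"wz": 0,"grip": 0},{"dx": 0,"dy": -0.1,"dz": 0,"wx": 0,"wy": 0,"wz": 0,"grip": 0}])

```text
clock: 24.05
eef_pos: [0.6453, 0.1235, 0.0139]
tool_rot: [0.638, 0.77, 0.001, 0.001]
ft_force: [4.2, 0.6, -0.7]
grip_width: -0.0003
grasp_force: 2.1
```

Contact at 4 N with the blue model against the bar. I'll back off and verify.

arm_command(increments=[{"dx": 0,"dy": 0.5,"dz": 0,"wx": 0,"wy": 0,"wz": 0,"grip": 0},{"dx": 0,"dy": 1.5,"dz": 0,"wx": 0,"wy": 0,"wz": 0,"grip": 0},{"dx": 0,"dy": 1.8,"dz": -2,"wx": 0,"wy": 0,"wz": 0,"grip": 0},{"dx": 0,"dy": 1.8,"dz": -6,"wx": 0,"wy": 0,"wz": 0,"grip": 0},{"dx": 0,"dy": 1.8,"dz": -10,"wx": 0,"wy": 0,"wz": 0,"grip": 0},{"dx": 4,"dy": -1,"dz": -11,"wx": 0,"wy": 0,"wz": 0,"grip": 0},{"dx": 6,"dy": -5,"dz": -11,"wx": 0,"wy": 0,"wz": 0,"grip": 0},{"dx": 8,"dy": -10,"dz": -11,"wx": 0,"wy": 0,"wz": 0,"grip": 0},{"dx": 10,"dy": -15,"dz": -11,"wx": 0,"wy": 0,"wz": 0,"grip": 0},{"dx": 13,"dy": -20,"dz": -11,"wx": 0,"wy": 0,"wz": 0,"grip": 0}])

```text
clock: 25.05
eef_pos: [0.4347, 0.2073, 0.1227]
tool_rot: [0.638, 0.77, -0.002, -0.001]
ft_force: [-0.6, 1.1, 0.4]
grip_width: 0.0002
grasp_force: 0.0
```

arm_command(increments=[{"dx": 2,"dy": -2,"dz": 0,"wx": 0,"wy": 0,"wz": 0,"grip": 0},{"dx": 2,"dy": -2,"dz": 0,"wx": 0,"wy": 0,"wz": 0,"grip": 0}])

```text
clock: 25.25
eef_pos: [0.4103, 0.2244, 0.123]
tool_rot: [0.636, 0.772, -0.002, -0.001]
ft_force: [0.2, -0.9, 0.5]
grip_width: 0.0001
grasp_force: 0.0
```

```bash
python3 m4.py
python3 - <<'E'
from h import *
# bar rear/front edges vs the picture before: rib centroid and right end front edge
p=np.load('top.npz')['p']; q=p.astype(float)
g=cv2.GaussianBlur(q.sum(2),(0,0),.8); gy=np.diff(g,axis=0)
def edge(us,off,z):
    P=[]
    for u in us:
        v=178.5-(u-246)*.212+off; k=max(range(int(v-4),int(v+6)),key=lambda k:gy[k,u]); a,b,e=gy[k-1,u],gy[k,u],gy[k+1,u]; P.append((u,k+.5+.5*(a-e)/(a-2*b+e+1e-9)))
    return ((plane('top',P,z)[:,:2]-[.590,.0899])@np.array([.983,.184])*1e3).round(1)
print('right end',edge(range(257,265),-1.5,.028)); print('left end',edge(range(197,201),-1.5,.028))
# strip between model and bar: min of brightness across the joint, per column
for nm,us in(('blue',range(204,221)),('yel',range(240,254))):
    o=[]
    for u in us:
        v=178.5-(u-246)*.212-1.5; s=p.astype(int).sum(2)[int(v)-4:int(v)+5,u]; o.append(s.tolist())
    print(nm,np.mean(o,0).round())
E
```

```text
25.25 [0.4103 0.2244 0.123 ] psi 11.01 F [ 0.2 -0.9  0.5] w 0.0001 [ 0.5   0.26 -0.27  1.05  0.    1.88]
blue px 201 221 166 184 292
blue visible back edge yaw 10.720014
blue edge vs bar face mm [1.5, 0.5, 0.3, 0.3, 0.6, 1.1, 0.6, 0.3, 0.4, 0.6, 0.8, 0.7, 0.6, 0.4, 0.6, 0.7, 0.6]
blue a-range -0.01920979789989444 0.02550061208994042
blue top z [0.0173 0.0224 0.0356]
[284.0, 334.0, 340.0, 358.0, 321.0, 321.0, 369.0, 312.0, 338.0, 352.0, 339.0, 337.0, 343.0, 347.0, 339.0, 328.0, 353.0, 366.0, 364.0, 367.0, 370.0, 376.0, 371.0, 378.0, 399.0, 291.0, 285.0, 284.0, 293.0, 284.0] [4.0, 38.0, 46.0, 44.0, 44.0, 43.0, 45.0, 43.0, 44.0, 43.0, 42.0, 44.0, 44.0, 42.0, 44.0, 42.0, 44.0, 50.0, 26.0, 1.0, 3.0, 3.0, 4.0, 4.0, 4.0, 4.0, 4.0, 4.0, 6.0, 4.0]
right end [ 0.  -0.5 -0.7  0.4  0.3 -0.2 -0.7 -0.9]
left end [-1.1 -0.   0.1 -0.4]
blue [343. 362. 371. 349. 375. 371. 376. 368. 376.]
yel [450. 522. 530. 436. 512. 404. 404. 400. 400.]
```

The brightness dip at the joint is gone, the blue back lies at 10.7° against 10.6° for the bar, and the bar has not moved. The gripper is clear, so I'll hand in.

```bash
python3 -c "
from h import *
print(job.job_done())"
```

```text
the job is handed in; nothing more can be done
None
```

I handed the job in at about 25 s: the straightedge is seated along the yellow model's back and the blue model stands flush on the same face. By my camera and force readings it meets the tolerances, but no verdict came back, and I viewed 11 pictures, one over the limit of 10.

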